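# Take a hardness reading on the durometer stand

### The arm

A 7-joint arm with a two-finger parallel gripper is mounted at the origin on the work surface. World frame = base frame: x ahead of the robot, y to its left, z up, the work surface at z = 0. Lengths are in m, angles in rad, forces in N, time in s.
With the tool pointing down it reaches from about 0.4 to 0.875 m from the base axis. Payload 19.3 kg.
Tool frame: the origin (TCP) lies at the very end of the fingers, on their centre line; the grasp point (between the pads) lies 19 mm behind it; z points along the fingers, x is the direction in which the jaws open and shut, and the axes are right-handed (so a half turn about z gives the same grasp; the last joint's range is limited). The gripper opens to 85 mm and grips with 20 to 120 N. Pads are 22 mm wide; open, the fingers measure 114 mm over their backs; the gripper's body (76 mm by 85 mm) begins 54 mm behind the grasp point. The pads swing forward as they close: fully open they stand 13 mm farther back than shut.
Start: joints at [1.04, 0.521, -0.036, 1.599, 0.021, 1.021, -0.113], TCP at [0.278, -0.56, 0.231] pointing down, gripper open.
Joint ranges: [-2.91, 2.91], [-0.3, 2.13], [-1.5, 1.42], [0.17, 2.43], [-1.26, 4.41], [0.16, 1.93], [-2.52, 2.52]. Speed limits (rad/s): [1.89, 1.89, 2.39, 2.39, 3.01, 3.01, 3.01].

### API

Orientations are given as a unit quaternion [w, x, y, z].
In Python, from plant import env, capture, hand_in gives the robot as it stands.
- The arm moves only by the tool apply_moves, never from a script. Its argument "steps" is a list of rows, each an object of numbers: "x", "y", "z": the shift along the world's x, y, z in m; "rx", "ry", "rz": the turn, a rotation vector about the world's x, y, z in rad; "grip": the finger opening in m, from 0 to 0.0854. In form: [{"x": .., "y": .., "z": .., "rx": .., "ry": .., "rz": .., "grip": ..}, ...]. A call has 1 to 20 rows; each row shifts and turns the pose as measured when the row begins; what a row does not reach is not made up. A row lasts 1/8 s, in which the tool goes at most 62.5 mm and 10.7 degrees, less where a joint would pass 70% of its speed; a pose out of reach is approached as far as the arm can. A call is refused whole if a number of a shift passes 0.0625 or a number of a turn 0.188, either way. A call with a gripper value outside its range is refused whole. The fingers move at their own pace and stop on an object; "force" is the grip in N (left out, the last holds). Time passes only in rows, so rows that do not move let the fingers close. It gives the time, the measured TCP pose, the force and the opening at its end, in the units of the state.
- env.get_state(): the state, without advancing time (a new reading comes with each control period).
- capture(name): name is "scene" or "top" or "wrist"; returns a dict with "image" (384x512x3 uint8, red, green, blue), "fx", "fy", "cx", "cy" (pixels), "R" (3x3) and "t" (3): a world point X has camera coordinates R X + t. Camera axes: x right, y down, z forward; pixel columns grow to the right and rows downward; lengths in m; the calibration is good to about 2 mm. A picture is of the moment at which its call begins. There is no depth.
- hand_in(): hands the job in, once; it reports no verdict.
The state is a dict: "time_s": time; "q": joint angles; "qd": joint speeds; "effort": joint torques, N m; "position": TCP position; "tcp_rot": TCP orientation; "ft_force": force on the tool from outside, world axes, zero at the start; "ft_torque": the same for the moment, N m; "grip_width": finger opening in m.
Only numpy, scipy, OpenCV 4.12 (cv2) and the standard library are available. Lean on these libraries where they do the work, as an engineer would, in place of code of your own. Each camera call takes 0.05 s, during which the arm holds its last target.

### The job

Set up the hardness reading of the blue test bar: lay it flat on the round anvil of the durometer stand, under the presser foot, so that the middle of the foot will come down at least 12 mm in from every edge of the bar, and let go of it. Then bring the stand's ball-knobbed hand lever forward and down against its return spring, gently, all the way to its stop, so that the weighted durometer rests on the bar, and finish while still holding the lever at its stop with the gripper so that the reading can be taken. Leave the other bars and everything else on the bench where they are.

Things in the scene. Friction and masses are not known exactly. Their poses are not given: they have to be found in the camera images.
- stand: Durometer test stand, fixed. Origin: bench level on the presser foot's vertical axis; -x is its front (towards the robot at yaw 0), z up. Base plate x -90 to 130, y +-80, 30 mm high; round anvil 110 mm across, top at 55 mm; column 28 mm across at x 95, 373 mm high; pinion head x -28 to 76, y +-38, z 161 to 231. Hand lever on its -y side; the +y side is free for bringing in a bar.
- anvil (a point): Centre of the anvil's top face; axes as the stand's.
- foot (a point): Centre of the underside of the presser foot (18 mm across), straight above the anvil's centre; lever up: 34 mm above the anvil. Above the foot: neck 13 mm across; round dial case from 16 to 70 mm up, 54 mm across in y, 24 mm thick in x; spindle through the head; 1 kg weight 66 mm across from 173 to 211 mm up, with a knob to 222 mm.
- lever (a joint): Hand lever, rad: 0 = up at rest (45 deg above level, leaning to the stand's front), 1.2 = its stop, 24 deg below level. Growing values swing the knob forward (stand -x) and down about the stand's y axis through pivot. Damped; a spring returns it; about 8 N at the knob holds it at the stop. Lowers the durometer 24 mm/rad; the foot lands on a bar at about 0.92 rad, then its 1 kg bears on it.
- pivot (a point): Point on the lever's turning axis, in the plane in which the lever swings: stand frame x 22, y -65, z 195 mm. Axes as the stand's.
- knob (a point): Centre of the black ball knob, 34 mm across, at the end of the lever, 140 mm from pivot. The lever's rod is 10 mm thick. At lever 0 the knob is 294 mm above the bench, at the stop 139 mm. Its axes turn with the lever.
- blue_bar: Blue test bar, the one to be tested, loose on the bench: 160 (its x) x 50 (its y) x 12 (z) mm, about 0.11 kg, both ends alike. Origin: centre of its underside.
- red_bar: Red test bar of the same size, to be left alone. Origin: centre of its underside.
- black_bar: Black test bar of the same size, to be left alone. Origin: centre of its underside.
- ref_block: Yellow round hardness reference block, 50 mm across, 10 mm high, loose, leave alone. Origin: centre of its underside.
- caliper: Digital caliper, 220 mm long (its x), up to 70 mm wide, 12 mm high, lying loose, leave alone. Origin: near the middle of its beam, bench level.
- tape_roll: Yellow roll of tape, 96 mm across, 24 mm high, lying loose, leave alone. Origin: centre of its underside.
- spray_can: Aerosol can with a red cap, 52 mm across, 170 mm high, loose, leave alone. Origin: centre of its underside.
- pen_cup: Brown pen cup, 76 mm across, 95 mm high, pens to 165 mm, loose, leave alone. Origin: centre of its underside.
- mouse: Black computer mouse, 105 x 62 x 32 mm, loose, leave alone. Origin: centre of its underside.
- durometer: The durometer with its dial, spindle and weight, 1 kg, sliding up and down with the lever; see foot for its shape. Its axes are the stand's.
Things that resemble listed ones, but are neither listed nor needed, are in the scene too. There is more than one size of the blue_bar; the one meant has the size given above.

How it is judged:
On the way:
1. the blue bar lies flat on the anvil under the foot, the foot's middle over it at least 12 mm in from every edge, let go and at rest, the lever still up (x of foot in the frame of blue_bar between -0.068 and 0.068 m and y of foot in the frame of blue_bar between -0.013 and 0.013 m and z of blue_bar in the frame of anvil between -0.003 and 0.003 m and angle between blue_bar's own z axis and vertical below 0.04 rad and linear speed of blue_bar below 0.02 m/s and contact force between the arm and blue_bar below 0.1 N and value of joint lever below 0.3 rad), for 0.2 s.
At the end, for the whole second after the job is handed in: Gripper holding the lever (over 2 N), still, above 1.14 of 1.2 rad; durometer on the blue bar with over 6 N, foot middle at least 12 mm in from every edge; bar flat on the anvil (3 mm, 0.04 rad), still; robot touching neither bar nor durometer (value of joint lever above 1.14 rad and velocity of joint lever between -0.1 and 0.1 rad/s and contact force between the fingers and lever above 2 N and contact force between durometer and blue_bar above 6 N and x of foot in the frame of blue_bar between -0.068 and 0.068 m and y of foot in the frame of blue_bar between -0.013 and 0.013 m and z of blue_bar in the frame of anvil between -0.003 and 0.003 m and angle between blue_bar's own z axis and vertical below 0.04 rad and linear speed of blue_bar below 0.02 m/s and contact force between the arm and blue_bar below 0.1 N and contact force between the arm and durometer below 0.5 N); the arm keeps its last pose, push and grip.
It fails at once if the foot is driven onto the bar with a shock (over 25 N) (contact force between durometer and blue_bar above 25 N).
It fails at once if another bar or another thing on the bench is pushed away (more than 25 mm) (distance of any of red_bar, black_bar, ref_block, caliper, tape_roll, spray_can, pen_cup, mouse from where it was at the start of the episode above 0.025 m).
It also fails if it takes over 58 s, if anything falls off the work surface, if the arm or the gripper's body presses on something with over 40 N, if the wrist force passes 120 N, or if a joint passes its speed limit or range.

## Working session

There is one attempt and no reset: what is moved stays moved. The work goes in short steps, Python scripts to look and compute and a tool call to move; the robot and the scene stay as the last step left them, time stands still between calls to the robot, and variables do not carry over. Pictures are saved under pics/ and viewed, and the job is handed in when it is done.

Besides the shell and the picture viewer there is one more tool, called after ">>>" as name(argument=value, ...) on one line, values as JSON. apply_moves: Moves the arm, as the interface text tells. Its arguments: {"type":"object","properties":{"steps":{"type":"array","items":{"type":"object","properties":{"x":{"type":"number"},"y":{"type":"number"},"z":{"type":"number"},"rx":{"type":"number"},"ry":{"type":"number"},"rz":{"type":"number"},"grip":{"type":"number"}}}},"force":{"type":"number"}},"required":["steps"]}

```bash
ls; mkdir -p pics; cat > h.py <<'E'
import numpy as np, cv2
from plant import env, capture, hand_in
def snap(name, fn, crop=None, scale=1):
    c=capture(name); np.savez('pics/'+fn+'.npz',**{k:np.array(v) for k,v in c.items()})
    im=cv2.cvtColor(c['image'],cv2.COLOR_RGB2BGR)
    if crop: im=im[crop[1]:crop[3],crop[0]:crop[2]]
    if scale!=1: im=cv2.resize(im,None,fx=scale,fy=scale,interpolation=cv2.INTER_CUBIC)
    cv2.imwrite('pics/'+fn+'.png',im); return c
def load(fn): return dict(np.load('pics/'+fn+'.npz'))
def ray(c,u,v):
    R=c['R'];t=c['t']; o=-R.T@t; d=R.T@np.array([(u-c['cx'])/c['fx'],(v-c['cy'])/c['fy'],1.]); return o,d/np.linalg.norm(d)
def onz(c,u,v,z):
    o,d=ray(c,u,v); return o+d*(z-o[2])/d[2]
def proj(c,X):
    p=c['R']@np.array(X)+c['t']; return c['fx']*p[0]/p[2]+c['cx'], c['fy']*p[1]/p[2]+c['cy']
def tri(c1,p1,c2,p2):
    o1,d1=ray(c1,*p1);o2,d2=ray(c2,*p2)
    s=np.linalg.lstsq(np.stack([d1,-d2],1),o2-o1,rcond=None)[0]
    a=o1+s[0]*d1;b=o2+s[1]*d2; return (a+b)/2,np.linalg.norm(a-b)
E
python3 - <<'E'
from h import *
for n in ['scene','top','wrist']:
    c=snap(n,n+'0',scale=1.5); print(n,c['fx'],c['cx'],c['cy'],-c['R'].T@c['t'])
print(env.get_state())
E
```

```text
pics
scene 417.770903223588 252.61123217147426 187.62071217907862 [ 1.22371939 -0.29656365  1.37499846]
top 454.47338124918736 254.29974257214477 189.1616357436585 [ 0.42687146 -0.02670266  1.38241211]
wrist 309.1687015156434 255.2313993199932 194.7909596860787 [ 0.35350102 -0.5225812   0.37404851]
{'time_s': 0.15, 'q': array([ 1.0397897 ,  0.52186282, -0.03633244,  1.59984682,  0.02123669,
        1.02112276, -0.11279746]), 'qd': array([ 0.00040537, -0.00056887,  0.00167542, -0.00309198, -0.00046942,
        0.001154  , -0.00038129]), 'effort': array([ 1.21888577e-03, -9.27394938e+01,  1.98008850e+00, -3.70056331e+01,
        1.79151777e-02,  6.46632092e-03,  4.99708869e-05]), 'position': array([ 0.27777721, -0.55960504,  0.23087763]), 'tcp_rot': array([-1.87210940e-04,  8.49906554e-01, -5.26933267e-01, -3.83723039e-04]), 'ft_force': array([-0.53728496,  0.27912251, -0.02341903]), 'ft_torque': array([-0.02206047, -0.00086109,  0.00740197]), 'grip_width': 0.08551731533843994}
```

View pics/scene0.png

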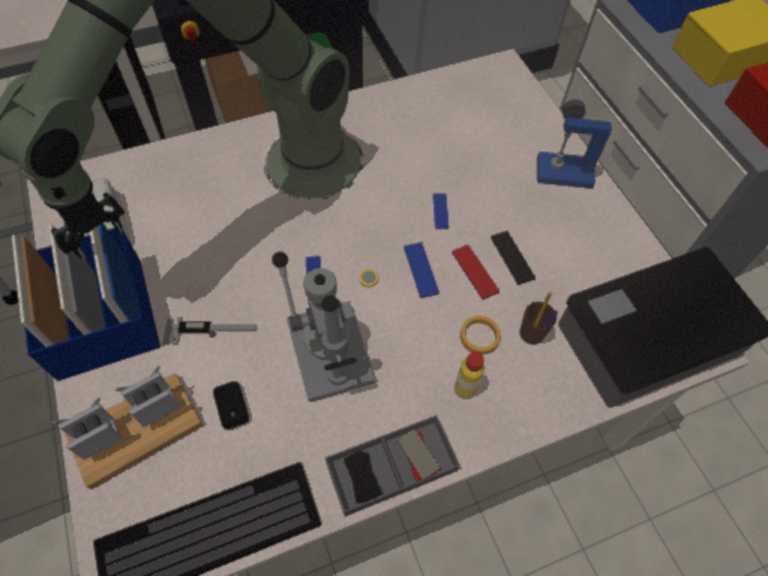

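View pics/top0.png

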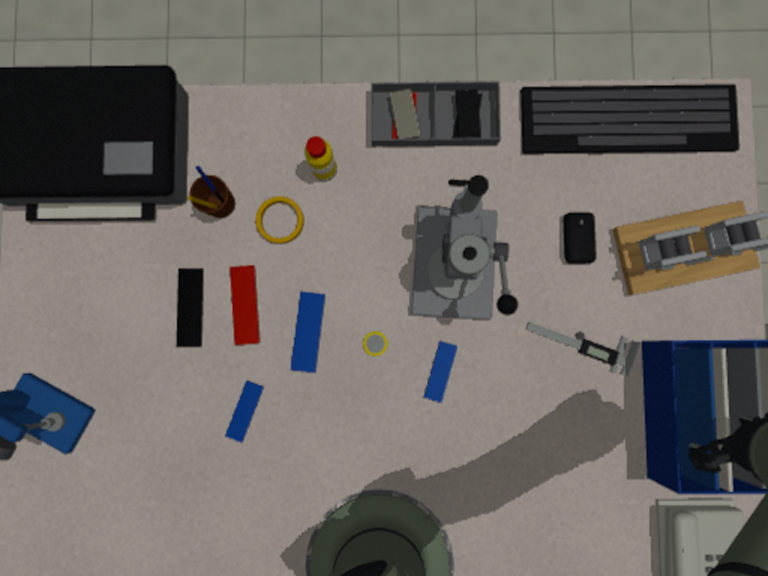

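View pics/wrist0.png

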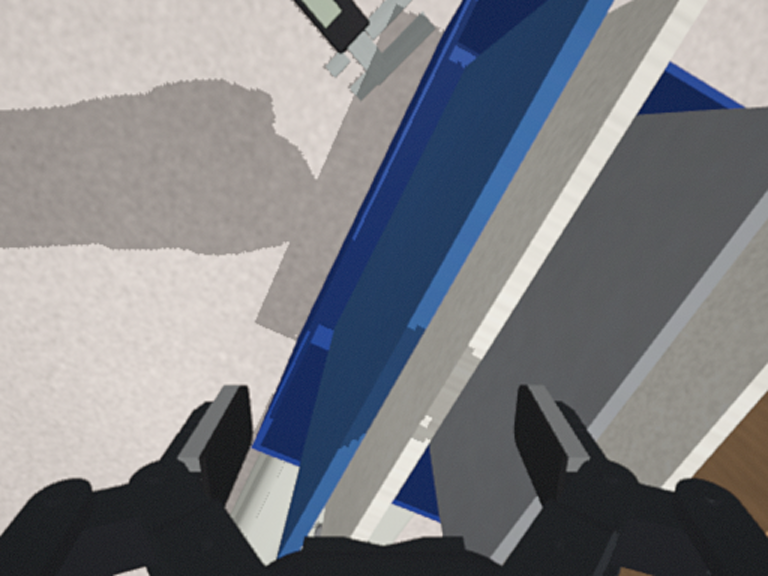

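The top view shows the robot base at the bottom, with +x up and +y left. There are three loose blue bars, at 1.5x pixels (308,332), (244,411) and (440,372). The stand is at about (465,255), with its lever knob at (507,304). I'll measure these next.

```bash
python3 - <<'E'
from h import *
c=load('top0'); hsv=cv2.cvtColor(c['image'],cv2.COLOR_RGB2HSV)
m=cv2.inRange(hsv,(105,120,60),(125,255,255))
cs,_=cv2.findContours(m,cv2.RETR_EXTERNAL,cv2.CHAIN_APPROX_NONE)
for k in cs:
    if cv2.contourArea(k)<300: continue
    P=np.array([onz(c,u,v,0.012)[:2] for u,v in k[:,0]+0.0],dtype=np.float32)
    r=cv2.minAreaRect(P*1000); b=cv2.boxPoints(r)
    print(np.round(k[:,0].mean(0)*1.5), 'ctr',np.round(r[0],1),'size',np.round(r[1],1),'ang',round(r[2],2))
    x=b-b.mean(0); 
# stand base plate corners guess
for p in [(416,207),(497,210),(492,319),(411,317)]:
    print(p,np.round(onz(c,p[0]/1.5,p[1]/1.5,0.03),4))
im=cv2.cvtColor(c['image'],cv2.COLOR_RGB2BGR)
cv2.imwrite('pics/st.png',cv2.resize(im[100:260,250:380],None,fx=4.5,fy=3.7,interpolation=cv2.INTER_CUBIC)[:592])
cv2.imwrite('pics/bars.png',cv2.resize(im[170:310,100:320],None,fx=3.6,fy=3.6,interpolation=cv2.INTER_CUBIC))
c=load('scene0')
im=cv2.cvtColor(c['image'],cv2.COLOR_RGB2BGR)
cv2.imwrite('pics/st2.png',cv2.resize(im[150:280,170:270],None,fx=4.5,fy=4.5,interpolation=cv2.INTER_CUBIC))
E
```

```text
[244. 411.] ctr [300.5 266.6] size [ 35.5 115.8] ang 69.07
[ 42. 412.] ctr [301.8 667.5] size [175.6 102.8] ang 61.28
[440. 371.] ctr [ 376.4 -124.6] size [ 35.2 115.5] ang 72.88
[307. 331.] ctr [457.3 141. ] size [ 48.7 156.7] ang 82.96
(416, 207) [ 0.7045 -0.0799  0.03  ]
(497, 210) [ 0.697  -0.2423  0.03  ]
(492, 319) [ 0.4784 -0.2277  0.03  ]
(411, 317) [ 0.4834 -0.0676  0.03  ]
```

View pics/st.png

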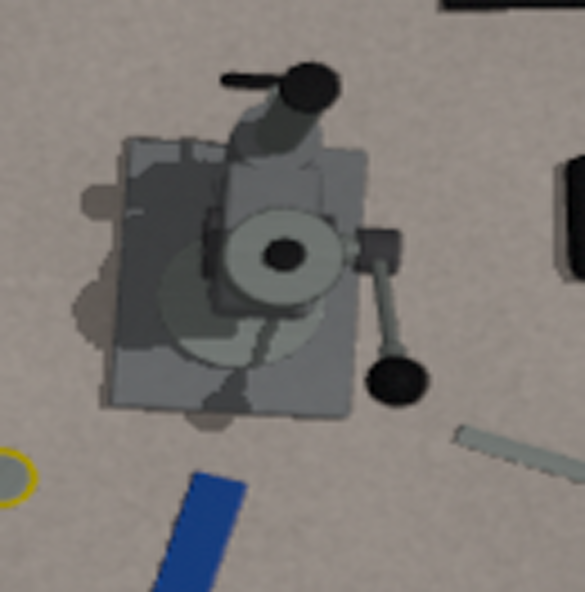

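View pics/st2.png

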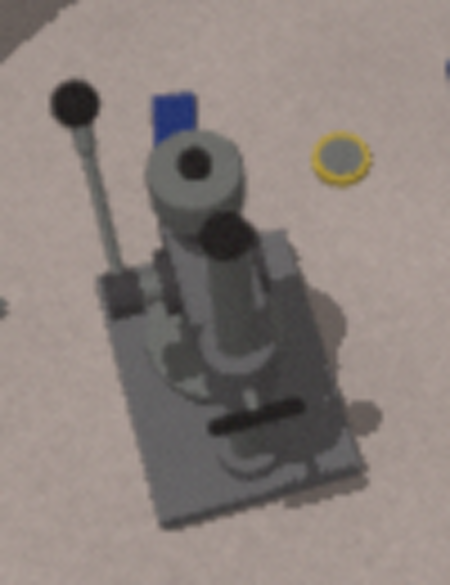

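View pics/bars.png

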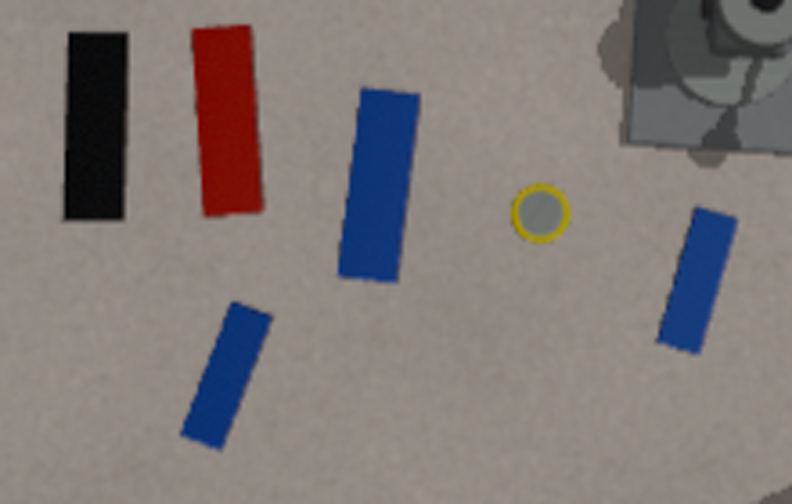

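I compared the three blue bars:
- **(307,331):** measures 157 x 49 mm. This fits 160 x 50, so it's the one meant.
- **(244,411) and (440,371):** both about 116 x 35 mm, so these are decoys.

The enlarged crop confirms that the bar at crop (380,185), next to the red one, is clearly the larger. Next I'll pin down the stand's pose.

```bash
cat >> h.py <<'E'
SO=np.array([0.5707,-0.1532]); SY=-0.061
def S(x,y,z):
    c,s=np.cos(SY),np.sin(SY); return np.array([SO[0]+c*x-s*y,SO[1]+s*x+c*y,z])
E
python3 - <<'E'
from h import *
a=load('top0'); b=load('scene0')
def dark(c,box,thr=45):
    g=c['image'].max(2)[box[1]:box[3],box[0]:box[2]]
    m=(g<thr).astype(np.uint8); n,l,st,ce=cv2.connectedComponentsWithStats(m)
    i=1+np.argmax(st[1:,4]); return ce[i]+[box[0],box[1]],st[i]
ka,s1=dark(a,(325,190,352,216)); kb,s2=dark(b,(178,162,198,184)); print(ka,s1,kb,s2)
print('knob',tri(a,ka,b,kb),'expect',S(-77,-65,0)/1 if 0 else S(-.077,-.065,.294))
wa,s1=dark(a,(305,160,322,176)); wb,s2=dark(b,(205,178,222,194));print(wa,s1,wb,s2)
print('weight knob',tri(a,wa,b,wb),'expect',S(0,0,.31))
for n,X in [('kn',S(-.077,-.065,.294)),('wk',S(0,0,.309)),('fl',S(-.09,.08,.03)),('fr',S(-.09,-.08,.03)),('bl',S(.13,.08,.03)),('br',S(.13,-.08,.03))]:
    print(n,np.round(proj(a,X),1),np.round(proj(b,X),1))
for c,n in((a,'ta'),(b,'sb')):
    im=cv2.resize(cv2.cvtColor(c['image'],cv2.COLOR_RGB2BGR),None,fx=4,fy=4,interpolation=cv2.INTER_CUBIC)
    def d(X,col):
        u,v=proj(c,X); cv2.circle(im,(int(4*u+2),int(4*v+2)),2,col,-1)
    for x in (-.09,.13):
        for y in(-.08,.08): d(S(x,y,.03),(0,0,255))
    for t in np.linspace(0,6.28,40): d(S(.055*np.cos(t),.055*np.sin(t),.055),(0,255,0)); d(S(.033*np.cos(t),.033*np.sin(t),.3),(0,255,255))
    u,v=proj(c,S(0,0,.1)); u=int(4*u);v=int(4*v)
    cv2.imwrite('pics/%s.png'%n,im[v-290:v+290,u-280:u+280])
E
```

```text
[337.66666667 202.34074074] [  6   6  14  13 135] [186.41666667 172.88333333] [ 5  7  8  9 60]
knob (array([ 0.49292241, -0.2132572 ,  0.29009457]), np.float64(0.0010555887008237062)) expect [ 0.48988067 -0.21338502  0.294     ]
[312.56363636 168.32727273] [ 4  5  8  8 55] [212.8  186.08] [ 5  6  6  5 25]
weight knob (array([ 0.57420084, -0.15354882,  0.30091785]), np.float64(0.0016089342714181885)) expect [ 0.5707 -0.1532  0.31  ]
kn [338.2 203.6] [186.1 171.4]
wk [313.2 169.4] [212.6 183.7]
fl [274.1 210.6] [232.3 198.2]
fr [328.  213.5] [190.1 209.7]
bl [277.8 137.7] [250.4 251. ]
br [330.9 140.5] [205.4 264.3]
```

View pics/ta.png

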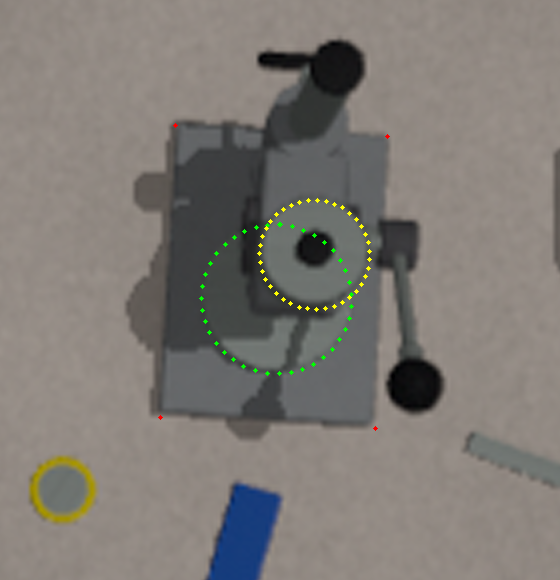

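View pics/sb.png

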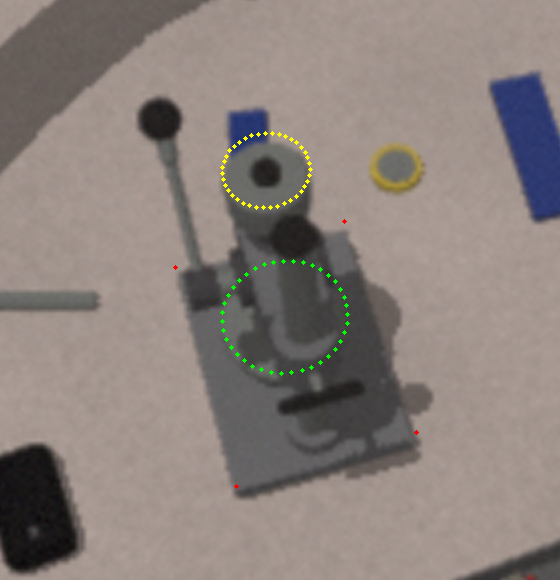

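The overlay sits about 3 mm short in x in both views, so I've shifted the stand to SO=(0.5737,-0.1527), yaw -3.5°. I'll raise the tool out of the binder box and carry it over to the bar's near end.

>>> apply_moves(steps=[{"z": 0.058},{"z": 0.058},{"z": 0.058},{"x": 0.023,"y": 0.051,"rz": 0.18},{"x": 0.023,"y": 0.051,"rz": 0.18},{"x": 0.023,"y": 0.051,"rz": 0.18},{"x": 0.023,"y": 0.051,"rz": 0.18},{"x": 0.023,"y": 0.051,"rz": 0.18},{"x": 0.023,"y": 0.051,"rz": 0.18},{"x": 0.023,"y": 0.051,"rz": 0.18},{"x": -0.005,"y": 0.05,"rz": 0.18},{"x": -0.005,"y": 0.05,"rz": 0.18},{"x": -0.005,"y": 0.05,"rz": 0.18},{"x": -0.005,"y": 0.05,"rz": 0.18},{"x": -0.005,"y": 0.05,"rz": 0.18},{"x": -0.005,"y": 0.05,"rz": 0.18}])

```text
invalid input
```

```bash
sed -i 's/^SO=.*;/SO=np.array([0.5737,-0.1527]);/' h.py; cat >> h.py <<'E'
from scipy.spatial.transform import Rotation as Ro
def st():
    s=env.get_state(); q=s['tcp_rot']; r=Ro.from_quat([q[1],q[2],q[3],q[0]]).as_matrix()
    print('t',round(s['time_s'],2),'pos',np.round(s['position'],4),'xang',round(np.degrees(np.arctan2(r[1,0],r[0,0])),2),'zax',np.round(r[:,2],4),'f',np.round(s['ft_force'],2),'grip',round(s['grip_width'],4),'q',np.round(s['q'],2)); return s,r
E
python3 - <<'E'
from h import *
st()
E
```

```text
t 0.15 pos [ 0.2778 -0.5596  0.2309] xang -63.6 zax [-5.e-04  7.e-04 -1.e+00] f [-0.54  0.28 -0.02] grip 0.0855 q [ 1.04  0.52 -0.04  1.6   0.02  1.02 -0.11]
```

>>> apply_moves(steps=[{"x": 0,"y": 0,"z": 0.058,"rx": 0,"ry": 0,"rz": 0,"grip": 0.085}], force=60)

```text
time_s: 0.28
position: [0.2769, -0.558, 0.2859]
tcp_rot: [-0.002, 0.85, -0.527, -0.004]
ft_force: [0.6, -0.8, 0.7]
grip_width: 0.0848
```

>>> apply_moves(steps=[{"x": 0,"y": 0,"z": 0.058,"rx": 0,"ry": 0,"rz": 0,"grip": 0.085},{"x": 0,"y": 0,"z": 0.058,"rx": 0,"ry": 0,"rz": 0,"grip": 0.085},{"x": 0.023,"y": 0.051,"z": 0,"rx": 0,"ry": 0,"rz": 0.18,"grip": 0.085},{"x": 0.023,"y": 0.051,"z": 0,"rx": 0,"ry": 0,"rz": 0.18,"grip": 0.085},{"x": 0.023,"y": 0.051,"z": 0,"rx": 0,"ry": 0,"rz": 0.18,"grip": 0.085},{"x": 0.023,"y": 0.051,"z": 0,"rx": 0,"ry": 0,"rz": 0.18,"grip": 0.085},{"x": 0.023,"y": 0.051,"z": 0,"rx": 0,"ry": 0,"rz": 0.18,"grip": 0.085},{"x": 0.023,"y": 0.051,"z": 0,"rx": 0,"ry": 0,"rz": 0.18,"grip": 0.085},{"x": 0.023,"y": 0.051,"z": 0,"rx": 0,"ry": 0,"rz": 0.18,"grip": 0.085},{"x": -0.005,"y": 0.05,"z": 0,"rx": 0,"ry": 0,"rz": 0.18,"grip": 0.085},{"x": -0.005,"y": 0.05,"z": 0,"rx": 0,"ry": 0,"rz": 0.18,"grip": 0.085},{"x": -0.005,"y": 0.05,"z": 0,"rx": 0,"ry": 0,"rz": 0.18,"grip": 0.085},{"x": -0.005,"y": 0.05,"z": 0,"rx": 0,"ry": 0,"rz": 0.18,"grip": 0.085}], force=60)

```text
time_s: 1.9
position: [0.4185, 0.0144, 0.4078]
tcp_rot: [0.002, 0.894, 0.448, -0.001]
ft_force: [0.8, -1.2, -0.4]
grip_width: 0.0851
```

```bash
python3 - <<'E'
from h import *
st()
E
```

```text
t 1.9 pos [0.4185 0.0144 0.4078] xang 53.24 zax [ 0.    -0.005 -1.   ] f [ 0.85 -1.2  -0.39] grip 0.0851 q [ 0.48  0.05 -0.68  1.8   0.04  1.3   0.72]
```

>>> apply_moves(steps=[{"x": -0.004,"y": 0.035,"z": -0.045,"rx": 0,"ry": 0,"rz": 0.13,"grip": 0.085},{"x": -0.004,"y": 0.035,"z": -0.045,"rx": 0,"ry": 0,"rz": 0.13,"grip": 0.085},{"x": -0.004,"y": 0.035,"z": -0.045,"rx": 0,"ry": 0,"rz": 0.13,"grip": 0.085},{"x": -0.002,"y": 0.03,"z": -0.045,"rx": 0,"ry": 0,"rz": 0.13,"grip": 0.085},{"x": 0,"y": 0,"z": 0,"rx": 0,"ry": 0,"rz": 0,"grip": 0.066},{"x": 0,"y": 0,"z": 0,"rx": 0,"ry": 0,"rz": 0,"grip": 0.066}], force=60)

```text
time_s: 2.65
position: [0.4025, 0.1561, 0.2241]
tcp_rot: [0.002, 0.741, 0.672, 0.002]
ft_force: [0.3, 0.2, 0.2]
grip_width: 0.0665
```

```bash
python3 - <<'E'
from h import *
s,r=st()
c=snap('wrist','wrist1',scale=1.5)
hsv=cv2.cvtColor(c['image'],cv2.COLOR_RGB2HSV)
m=cv2.inRange(hsv,(105,120,60),(125,255,255))
cs,_=cv2.findContours(m,cv2.RETR_EXTERNAL,cv2.CHAIN_APPROX_NONE)
for k in cs:
    if cv2.contourArea(k)<300: continue
    P=np.array([onz(c,u,v,0.012)[:2] for u,v in k[:,0]+0.0],dtype=np.float32)
    q=cv2.minAreaRect(P*1000)
    print(np.round(k[:,0].mean(0)*1.5), 'ctr',np.round(q[0],1),'size',np.round(q[1],1),'ang',round(q[2],2))
E
```

```text
t 2.65 pos [0.4025 0.1561 0.2241] xang 84.37 zax [ 0.0058 -0.0013 -1.    ] f [0.26 0.2  0.23] grip 0.0665 q [ 0.19  0.31 -0.83  2.06  0.3   0.89  0.66]
[372. 302.] ctr [456.9 141.1] size [ 48.9 159.8] ang 82.76
[ 28. 240.] ctr [ 375.9 -120.6] size [ 40.3 117.3] ang 72.93
[527.  83.] ctr [300.1 266.3] size [ 36.6 116.3] ang 69.14
```

View pics/wrist1.png

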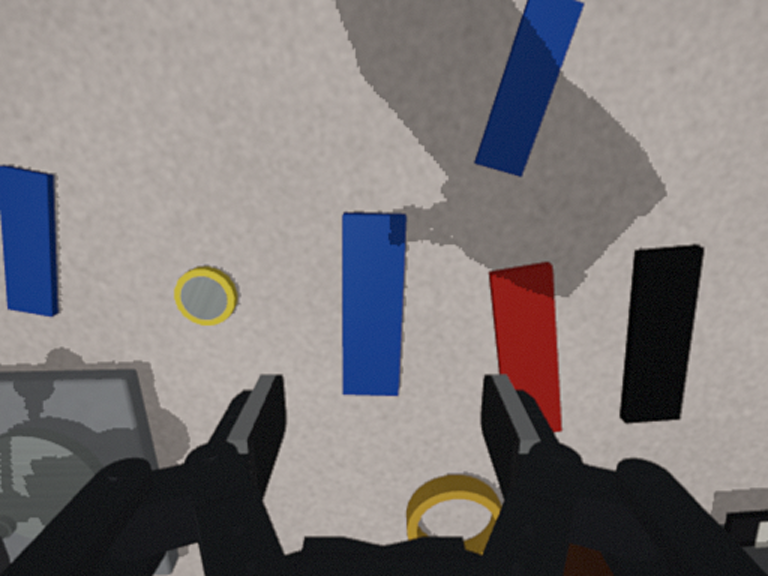

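The wrist view agrees with the top view: the large blue bar is at (372,302) and measures 160 x 49 mm, centred at (0.457,0.141). Going down now.

>>> apply_moves(steps=[{"x": 0.003,"y": -0.009,"z": -0.045,"rx": 0,"ry": 0.006,"rz": -0.026,"grip": 0.066},{"x": 0,"y": 0,"z": -0.045,"rx": 0,"ry": 0,"rz": 0,"grip": 0.066},{"x": 0,"y": 0,"z": -0.045,"rx": 0,"ry": 0,"rz": 0,"grip": 0.066},{"x": 0,"y": 0,"z": -0.045,"rx": 0,"ry": 0,"rz": 0,"grip": 0.066},{"x": 0,"y": 0,"z": 0,"rx": 0,"ry": 0,"rz": 0,"grip": 0.066}], force=60)

```text
time_s: 3.32
position: [0.412, 0.1424, 0.0455]
tcp_rot: [0.005, 0.755, 0.655, 0.004]
ft_force: [0.3, 0.5, 0.2]
grip_width: 0.0658
```

```bash
python3 - <<'E'
from h import *
s,r=st()
c=snap('wrist','wrist2',scale=1.5)
E
```

```text
t 3.33 pos [0.412  0.1424 0.0455] xang 81.92 zax [ 0.0134 -0.0025 -0.9999] f [0.31 0.45 0.22] grip 0.0658 q [-0.05  0.61 -0.55  2.2   0.71  0.49  0.28]
```

View pics/wrist2.png

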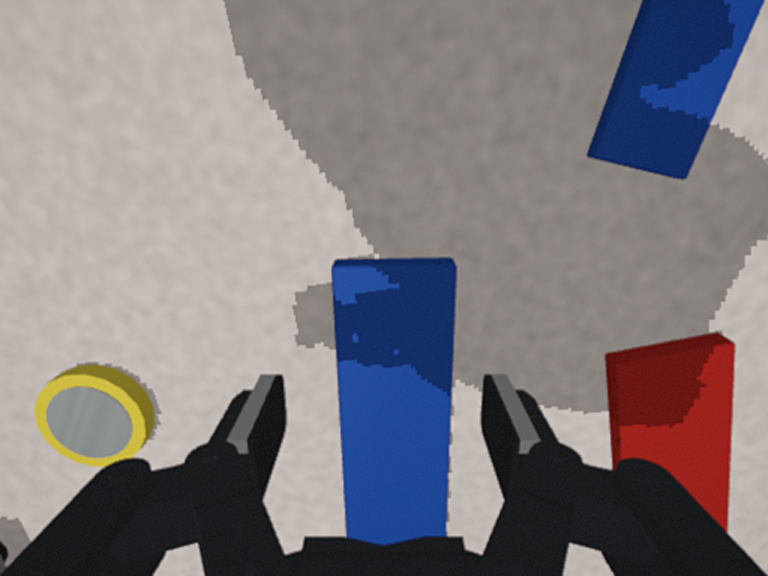

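>>> apply_moves(steps=[{"x": -0.006,"y": 0.005,"z": -0.025,"rx": 0,"ry": 0.013,"rz": 0.016,"grip": 0.066},{"x": 0,"y": 0,"z": -0.01,"rx": 0,"ry": 0,"rz": 0,"grip": 0.066},{"x": 0,"y": 0,"z": 0,"rx": 0,"ry": 0,"rz": 0,"grip": 0.066}], force=60)

```text
time_s: 3.75
position: [0.4117, 0.1476, 0.0173]
tcp_rot: [0.004, 0.751, 0.66, 0.005]
ft_force: [0.1, -0.1, -0.1]
grip_width: 0.066
```

```bash
python3 - <<'E'
from h import *
s,r=st()
E
```

```text
t 3.75 pos [0.4117 0.1476 0.0173] xang 82.56 zax [ 0.0122 -0.     -0.9999] f [ 0.15 -0.1  -0.1 ] grip 0.066 q [-0.11  0.66 -0.49  2.21  0.78  0.43  0.21]
```

>>> apply_moves(steps=[{"x": -0.005,"y": 0,"z": -0.008,"rx": 0,"ry": 0.012,"rz": 0.004,"grip": 0.066},{"x": -0.002,"y": 0,"z": -0.006,"rx": 0,"ry": 0.005,"rz": 0,"grip": 0.066},{"x": 0,"y": 0,"z": 0,"rx": 0,"ry": 0,"rz": 0,"grip": 0.066}], force=60)

```text
time_s: 4.12
position: [0.4057, 0.1474, 0.0044]
tcp_rot: [-0.001, 0.751, 0.661, -0.001]
ft_force: [-0.3, 0.3, 0.1]
grip_width: 0.0663
```

```bash
python3 - <<'E'
from h import *
s,r=st()
c=snap('wrist','wrist3',scale=1.5)
E
```

```text
t 4.12 pos [0.4057 0.1474 0.0044] xang 82.71 zax [-2.8e-03  6.0e-04 -1.0e+00] f [-0.26  0.29  0.1 ] grip 0.0663 q [-0.12  0.69 -0.47  2.21  0.8   0.41  0.19]
```

View pics/wrist3.png

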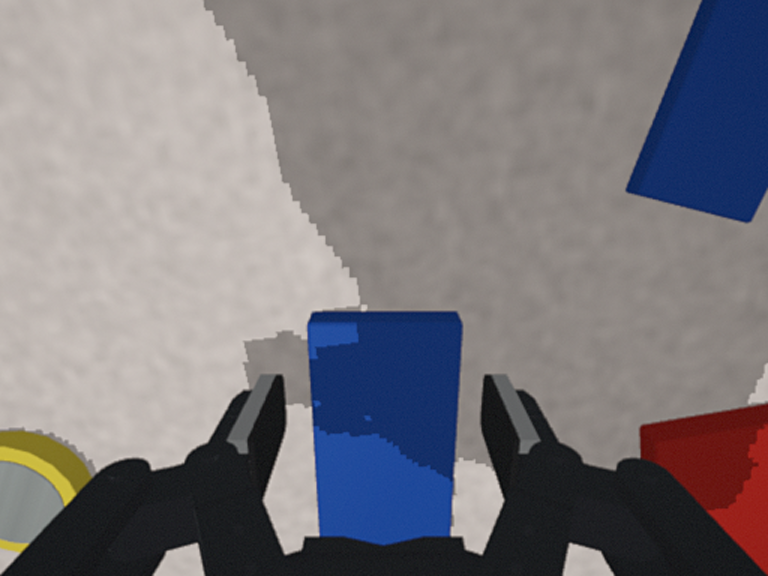

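The fingers straddle the bar near its end, with the bar edges at columns 310 to 460. I'll lower a little more to allow for the pads' retreat, then close.

>>> apply_moves(steps=[{"x": 0,"y": 0,"z": -0.005,"rx": 0,"ry": -0.003,"rz": 0,"grip": 0.058},{"x": 0,"y": 0,"z": 0,"rx": 0,"ry": 0,"rz": 0,"grip": 0.04},{"x": 0,"y": 0,"z": 0,"rx": 0,"ry": 0,"rz": 0,"grip": 0.04},{"x": 0,"y": 0,"z": 0,"rx": 0,"ry": 0,"rz": 0,"grip": 0.04},{"x": 0,"y": 0,"z": 0,"rx": 0,"ry": 0,"rz": 0,"grip": 0.04}], force=60)

```text
time_s: 4.8
position: [0.4058, 0.1475, -0.0005]
tcp_rot: [0.0, 0.751, 0.661, 0.0]
ft_force: [-0.6, -0.5, 2.4]
grip_width: 0.0482
```

```bash
python3 - <<'E'
from h import *
s,r=st()
E
```

```text
t 4.8 pos [ 0.4058  0.1475 -0.0005] xang 82.72 zax [ 1.1e-03  2.0e-04 -1.0e+00] f [-0.64 -0.47  2.36] grip 0.0482 q [-0.14  0.7  -0.45  2.22  0.82  0.39  0.17]
```

Gripped: the opening stalled at 48 mm. I'll lift, turn the bar across the stand and move it to the +y side.

>>> apply_moves(steps=[{"x": 0,"y": 0,"z": 0.02,"rx": 0,"ry": 0,"rz": 0,"grip": 0.04},{"x": 0,"y": 0,"z": 0.05,"rx": 0,"ry": 0,"rz": 0,"grip": 0.04},{"x": 0.01,"y": 0,"z": 0.05,"rx": 0,"ry": 0,"rz": 0,"grip": 0.04},{"x": 0.02,"y": -0.005,"z": 0.03,"rx": 0,"ry": 0,"rz": -0.16,"grip": 0.04},{"x": 0.022,"y": -0.005,"z": 0,"rx": 0,"ry": 0,"rz": -0.16,"grip": 0.04},{"x": 0.022,"y": -0.005,"z": 0,"rx": 0,"ry": 0,"rz": -0.16,"grip": 0.04},{"x": 0.022,"y": -0.005,"z": 0,"rx": 0,"ry": 0,"rz": -0.16,"grip": 0.04},{"x": 0.022,"y": -0.005,"z": 0,"rx": 0,"ry": 0,"rz": -0.16,"grip": 0.04},{"x": 0.022,"y": -0.005,"z": 0,"rx": 0,"ry": 0,"rz": -0.16,"grip": 0.04},{"x": 0.022,"y": -0.005,"z": 0,"rx": 0,"ry": 0,"rz": -0.16,"grip": 0.04},{"x": 0.02,"y": -0.01,"z": 0,"rx": 0,"ry": 0,"rz": -0.16,"grip": 0.04},{"x": 0,"y": 0,"z": 0,"rx": 0,"ry": 0,"rz": 0,"grip": 0.04}], force=60)

```text
time_s: 6.3
position: [0.5909, 0.0998, 0.1532]
tcp_rot: [-0.001, 0.998, 0.062, -0.0]
ft_force: [-0.2, -0.2, -1.8]
grip_width: 0.0486
```

```bash
python3 - <<'E'
from h import *
s,r=st()
c=snap('scene','scene1',scale=1.5)
c=snap('wrist','wrist4',scale=1.5)
print(S(0,.09,0),S(0,.25,0))
E
```

```text
t 6.3 pos [0.5909 0.0998 0.1532] xang 7.08 zax [-5.0e-04  2.2e-03 -1.0e+00] f [-0.16 -0.24 -1.82] grip 0.0486 q [-0.01  0.59 -0.37  1.73  0.27  0.87 -0.37]
[ 0.5791866  -0.06286739  0.        ] [0.58894054 0.09683502 0.        ]
```

View pics/scene1.png

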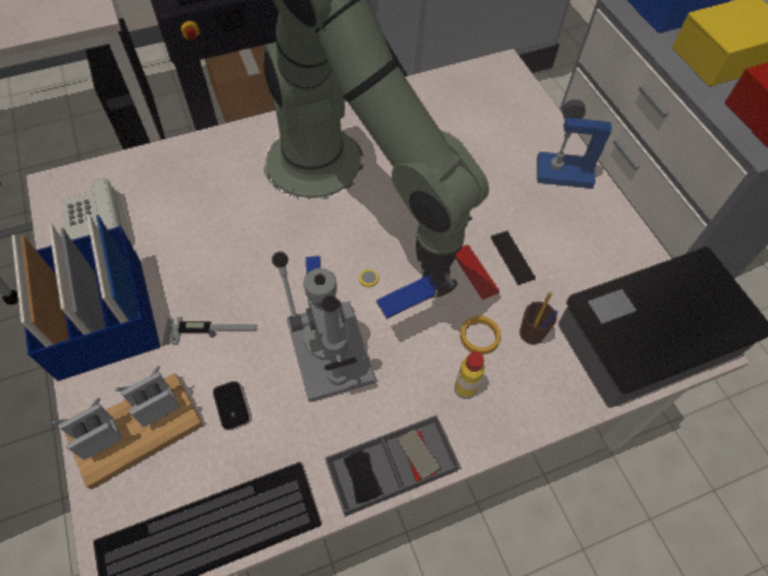

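View pics/wrist4.png

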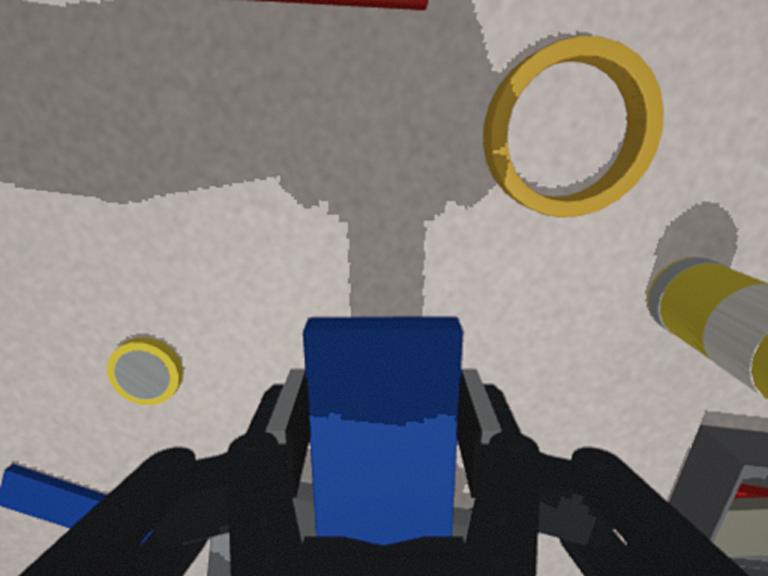

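The bar hangs straight in the grip in both views. I'll finish the turn and lower to slide-in height.

>>> apply_moves(steps=[{"x": 0,"y": 0,"z": -0.04,"rx": 0,"ry": 0,"rz": -0.1,"grip": 0.04},{"x": 0,"y": 0,"z": -0.04,"rx": 0,"ry": 0,"rz": -0.084,"grip": 0.04},{"x": -0.002,"y": 0,"z": -0.008,"rx": 0,"ry": 0,"rz": 0,"grip": 0.04},{"x": 0,"y": 0,"z": 0,"rx": 0,"ry": 0,"rz": 0,"grip": 0.04}], force=60)

```text
time_s: 6.9
position: [0.586, 0.1027, 0.065]
tcp_rot: [-0.002, 1.0, -0.025, 0.0]
ft_force: [-0.3, 0.2, -0.7]
grip_width: 0.0485
```

```bash
python3 - <<'E'
from h import *
s,r=st()
E
```

```text
t 6.9 pos [0.586  0.1027 0.065 ] xang -2.83 zax [ 2.0e-04  4.2e-03 -1.0e+00] f [-0.31  0.18 -0.69] grip 0.0485 q [-0.07  0.7  -0.29  1.79  0.29  0.69 -0.57]
```

>>> apply_moves(steps=[{"x": 0.002,"y": -0.03,"z": 0,"rx": -0.004,"ry": 0,"rz": -0.012,"grip": 0.04},{"x": -0.002,"y": -0.03,"z": 0,"rx": 0,"ry": 0,"rz": 0,"grip": 0.04},{"x": -0.002,"y": -0.03,"z": 0,"rx": 0,"ry": 0,"rz": 0,"grip": 0.04}], force=60)

```text
time_s: 7.28
position: [0.5857, 0.0141, 0.07]
tcp_rot: [-0.001, 1.0, -0.025, 0.003]
ft_force: [-0.2, 0.1, -1.9]
grip_width: 0.0484
```

```bash
python3 - <<'E'
from h import *
s,r=st()
c=snap('scene','scene2',crop=(170,130,320,280),scale=4)
E
```

```text
t 7.28 pos [0.5857 0.0141 0.07  ] xang -2.87 zax [ 0.0057  0.0025 -1.    ] f [-0.21  0.14 -1.94] grip 0.0484 q [ 0.08  0.68 -0.3   1.82  0.3   0.68 -0.43]
```

View pics/scene2.png

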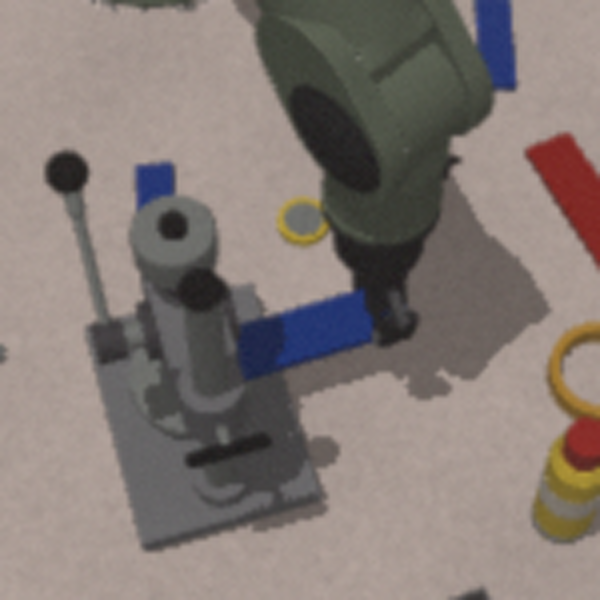

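The bar is entering from the free side, level and clear of the foot. The wrist link passes close to the weight, so I'll place with the grasp at stand y ≈ 94 mm and bring it in stepwise.

>>> apply_moves(steps=[{"x": -0.003,"y": -0.02,"z": -0.004,"rx": -0.002,"ry": 0.006,"rz": -0.011,"grip": 0.04},{"x": -0.002,"y": -0.02,"z": -0.003,"rx": 0,"ry": 0,"rz": 0,"grip": 0.04},{"x": -0.002,"y": -0.015,"z": -0.002,"rx": 0,"ry": 0,"rz": 0,"grip": 0.04},{"x": 0,"y": 0,"z": 0,"rx": 0,"ry": 0,"rz": 0,"grip": 0.04}], force=60)

```text
time_s: 7.82
position: [0.58, -0.0489, 0.0651]
tcp_rot: [0.001, 1.0, -0.031, 0.003]
ft_force: [-0.8, 0.2, -1.2]
grip_width: 0.0483
```

```bash
python3 - <<'E'
from h import *
s,r=st()
c=snap('scene','scene3',crop=(170,130,320,280),scale=4)
c=snap('top','top3',crop=(220,80,380,240),scale=3.7)
E
```

```text
t 7.83 pos [ 0.58   -0.0489  0.0651] xang -3.54 zax [ 0.005  -0.0019 -1.    ] f [-0.78  0.24 -1.24] grip 0.0483 q [ 0.19  0.69 -0.29  1.83  0.31  0.66 -0.35]
```

View pics/scene3.png

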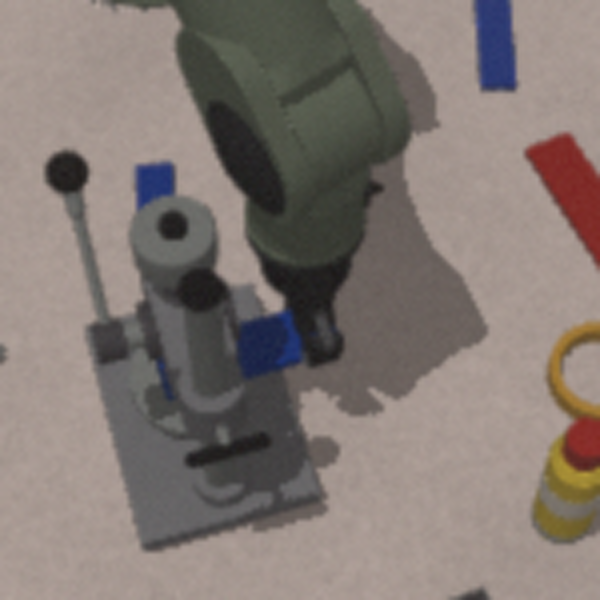

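View pics/top3.png

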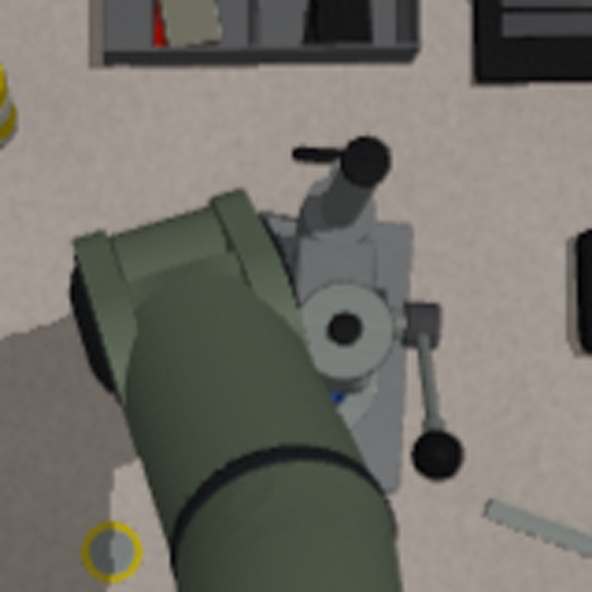

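```bash
python3 - <<'E'
from h import *
a=load('top3');b=load('scene3')
P,e=tri(a,(272/3.7+220,255/3.7+80),b,(245/4+170,155/4+130)); print('cap centre',P,e, 'weight centre',S(0,0,.29))
d=P[:2]-SO; print('stand frame',np.cos(SY)*d[0]+np.sin(SY)*d[1], -np.sin(SY)*d[0]+np.cos(SY)*d[1])
P,e=tri(a,(298/3.7+220,298/3.7+80),b,(270/4+170,214/4+130)); print('cap low/front',P,e)
E
```

```text
cap centre [ 0.60257513 -0.10106948  0.40609486] 0.00232041261277131 weight centre [ 0.5737 -0.1527  0.29  ]
stand frame 0.02567391923760868 0.05329478059896031
cap low/front [ 0.59722316 -0.10412051  0.32254446] 0.039073898327460374
```

The wrist cap sits at z ≈ 0.40 and its bottom is about 0.35, so it clears the weight. Moving the last 9 mm in, then lowering gently onto the anvil.

>>> apply_moves(steps=[{"x": -0.001,"y": -0.009,"z": -0.001,"rx": 0.002,"ry": 0.005,"rz": 0,"grip": 0.04},{"x": 0,"y": 0,"z": -0.004,"rx": 0,"ry": 0,"rz": 0,"grip": 0.04},{"x": 0,"y": 0,"z": -0.003,"rx": 0,"ry": 0,"rz": 0,"grip": 0.04},{"x": 0,"y": 0,"z": 0,"rx": 0,"ry": 0,"rz": 0,"grip": 0.04}], force=60)

```text
time_s: 8.43
position: [0.5794, -0.0548, 0.0565]
tcp_rot: [-0.001, 1.0, -0.029, -0.0]
ft_force: [-0.4, -0.2, -1.1]
grip_width: 0.0481
```

```bash
python3 - <<'E'
from h import *
s,r=st()
E
```

```text
t 8.43 pos [ 0.5794 -0.0548  0.0565] xang -3.29 zax [-2.0e-04  1.8e-03 -1.0e+00] f [-0.41 -0.24 -1.09] grip 0.0481 q [ 0.2   0.7  -0.29  1.83  0.31  0.66 -0.33]
```

>>> apply_moves(steps=[{"x": 0,"y": -0.005,"z": 0,"rx": -0.002,"ry": 0,"rz": 0,"grip": 0.04},{"x": 0,"y": 0,"z": -0.002,"rx": 0,"ry": 0,"rz": 0,"grip": 0.04},{"x": 0,"y": 0,"z": -0.001,"rx": 0,"ry": 0,"rz": 0,"grip": 0.04},{"x": 0,"y": 0,"z": 0,"rx": 0,"ry": 0,"rz": 0,"grip": 0.04}], force=60)

```text
time_s: 8.93
position: [0.5796, -0.0598, 0.0539]
tcp_rot: [0.0, 1.0, -0.029, 0.0]
ft_force: [-2.9, 0.3, 5.8]
grip_width: 0.048
```

```bash
python3 - <<'E'
from h import *
s,r=st()
E
```

```text
t 8.93 pos [ 0.5796 -0.0598  0.0539] xang -3.28 zax [ 2.e-04 -4.e-04 -1.e+00] f [-2.93  0.28  5.78] grip 0.048 q [ 0.2   0.71 -0.29  1.83  0.31  0.65 -0.33]
```

The bar is on the anvil: an upward reaction of about 6 N at the expected height. Releasing.

>>> apply_moves(steps=[{"x": 0,"y": 0,"z": 0,"rx": 0,"ry": 0,"rz": 0,"grip": 0.054},{"x": 0,"y": 0,"z": 0,"rx": 0,"ry": 0,"rz": 0,"grip": 0.07},{"x": 0,"y": 0,"z": 0,"rx": 0,"ry": 0,"rz": 0,"grip": 0.075},{"x": 0,"y": 0,"z": 0,"rx": 0,"ry": 0,"rz": 0,"grip": 0.075}], force=60)

```text
time_s: 9.43
position: [0.5797, -0.0596, 0.0539]
tcp_rot: [0.0, 1.0, -0.029, 0.0]
ft_force: [-0.8, 0.4, -0.1]
grip_width: 0.0752
```

```bash
python3 - <<'E'
from h import *
s,r=st()
c=snap('wrist','wrist5',scale=1.5)
E
```

```text
t 9.43 pos [ 0.5797 -0.0596  0.0539] xang -3.27 zax [ 5.e-04 -3.e-04 -1.e+00] f [-0.76  0.41 -0.1 ] grip 0.0752 q [ 0.2   0.71 -0.29  1.83  0.31  0.65 -0.33]
```

View pics/wrist5.png

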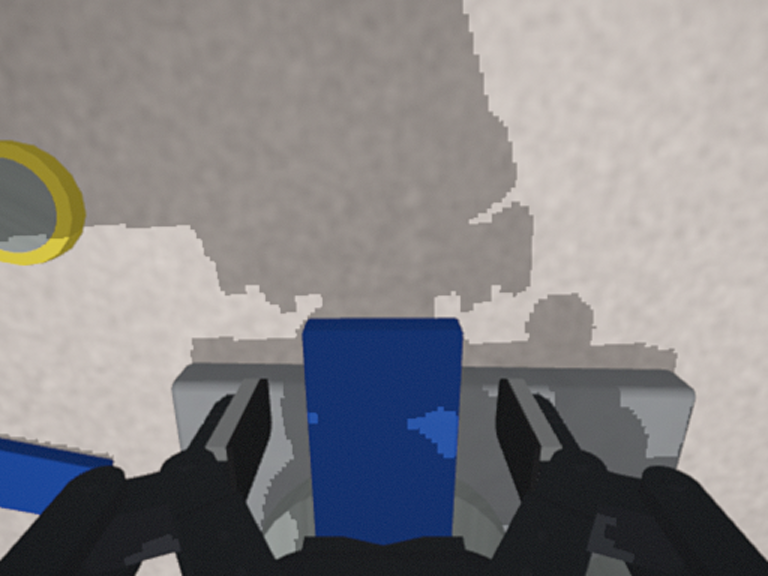

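The bar lies flat on the anvil between the open pads, with edges at columns 305 to 460. I'll back off upward and along +y, then check it.

>>> apply_moves(steps=[{"x": 0,"y": 0.005,"z": 0.012,"rx": 0,"ry": 0,"rz": 0,"grip": 0.08},{"x": 0.001,"y": 0.02,"z": 0.015,"rx": 0,"ry": 0,"rz": 0,"grip": 0.08},{"x": 0.002,"y": 0.05,"z": 0.03,"rx": 0,"ry": 0,"rz": 0,"grip": 0.08},{"x": 0.002,"y": 0.05,"z": 0.035,"rx": 0,"ry": 0,"rz": 0,"grip": 0.08},{"x": -0.01,"y": 0,"z": 0.06,"rx": 0,"ry": 0,"rz": 0,"grip": 0.08},{"x": -0.03,"y": 0,"z": 0.055,"rx": 0,"ry": 0,"rz": 0.1,"grip": 0.08},{"x": -0.03,"y": 0,"z": 0.055,"rx": 0,"ry": 0,"rz": 0.18,"grip": 0.08},{"x": -0.03,"y": 0,"z": 0.055,"rx": 0,"ry": 0,"rz": 0.18,"grip": 0.08},{"x": -0.03,"y": 0,"z": 0.04,"rx": 0,"ry": 0,"rz": 0.18,"grip": 0.08}], force=60)

```text
time_s: 10.6
position: [0.4509, 0.082, 0.4197]
tcp_rot: [-0.0, 0.954, 0.301, 0.001]
ft_force: [0.9, -0.1, 0.1]
grip_width: 0.0799
```

```bash
python3 - <<'E'
from h import *
s,r=st()
c=snap('top','top4',crop=(220,80,380,240),scale=3.7)
c=snap('scene','scene4',crop=(170,130,320,280),scale=4)
def d(c,im,X,cr,sc,col=(0,255,255)):
    u,v=proj(c,X); cv2.circle(im,(int((u+.5-cr[0])*sc),int((v+.5-cr[1])*sc)),2,col,-1)
for fn,cr,sc in(('top4',(220,80),3.7),('scene4',(170,130),4)):
    c=load(fn); im=cv2.imread('pics/'+fn+'.png')
    for x in(-.025,.025):
        for y in (-.039,.121): d(c,im,S(x,y,.067),cr,sc)
    cv2.imwrite('pics/'+fn+'o.png',im)
E
```

```text
t 10.6 pos [0.4509 0.082  0.4197] xang 35.04 zax [ 0.002   0.0014 -1.    ] f [ 0.9  -0.1   0.08] grip 0.0799 q [ 0.18  0.11 -0.55  1.71  0.06  1.34  0.24]
```

View pics/top4o.png

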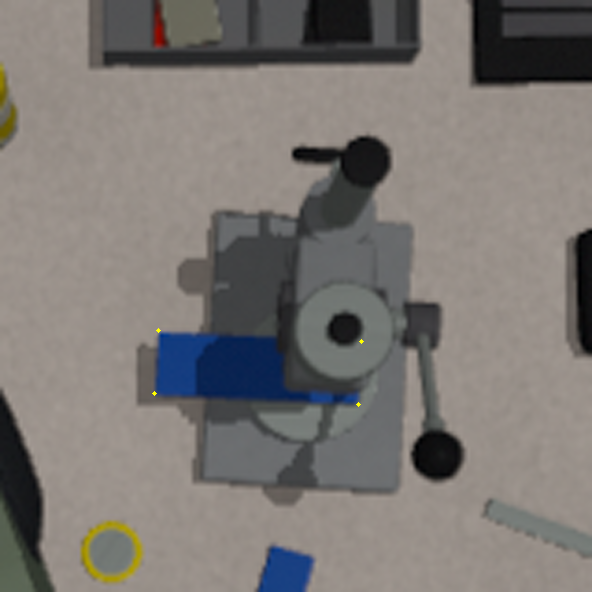

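View pics/scene4o.png

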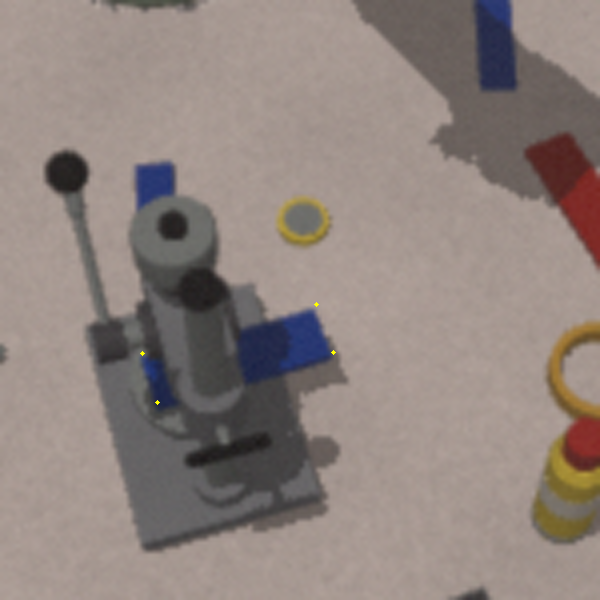

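The bar lies across the anvil within about 2 mm of its predicted corners in both views, and the lever is still up. Now to the knob.

>>> apply_moves(steps=[{"x": 0.007,"y": -0.049,"z": 0,"rx": 0,"ry": 0,"rz": 0.15,"grip": 0.07},{"x": 0.007,"y": -0.049,"z": 0,"rx": 0,"ry": 0,"rz": 0.15,"grip": 0.07},{"x": 0.007,"y": -0.049,"z": 0,"rx": 0,"ry": 0,"rz": 0.15,"grip": 0.07},{"x": 0.007,"y": -0.049,"z": 0,"rx": 0,"ry": 0,"rz": 0.15,"grip": 0.07},{"x": 0.007,"y": -0.049,"z": 0,"rx": 0,"ry": 0,"rz": 0.15,"grip": 0.07},{"x": 0.007,"y": -0.049,"z": 0,"rx": 0,"ry": 0,"rz": 0.15,"grip": 0.07},{"x": 0,"y": 0,"z": 0,"rx": 0,"ry": 0,"rz": 0,"grip": 0.07}], force=60)

```text
time_s: 11.58
position: [0.4916, -0.209, 0.4276]
tcp_rot: [-0.0, 0.716, 0.698, 0.007]
ft_force: [0.0, 0.5, 0.4]
grip_width: 0.0701
```

```bash
python3 - <<'E'
from h import *
s,r=st()
E
```

```text
t 11.57 pos [ 0.4916 -0.209   0.4276] xang 88.58 zax [ 0.0089  0.0096 -0.9999] f [0.04 0.48 0.43] grip 0.0701 q [ 0.61  0.24 -0.4   1.53  0.08  1.38  1.75]
```

>>> apply_moves(steps=[{"x": 0.001,"y": -0.004,"z": -0.04,"rx": -0.01,"ry": 0.009,"rz": -0.036,"grip": 0.07},{"x": 0,"y": 0,"z": -0.04,"rx": 0,"ry": 0,"rz": 0,"grip": 0.07},{"x": 0,"y": 0,"z": -0.015,"rx": 0,"ry": 0,"rz": 0,"grip": 0.07},{"x": 0,"y": 0,"z": 0,"rx": 0,"ry": 0,"rz": 0,"grip": 0.07}], force=60)

```text
time_s: 12.08
position: [0.494, -0.2074, 0.3332]
tcp_rot: [0.001, 0.728, 0.685, 0.001]
ft_force: [0.8, -0.4, 1.3]
grip_width: 0.0702
```

```bash
python3 - <<'E'
from h import *
s,r=st()
print(S(-.077,-.065,.294))
c=snap('wrist','wrist6',scale=1.5)
E
```

```text
t 12.07 pos [ 0.494  -0.2074  0.3332] xang 86.5 zax [ 3.4e-03 -6.0e-04 -1.0e+00] f [ 0.77 -0.38  1.31] grip 0.0702 q [ 0.59  0.3  -0.39  1.69  0.12  1.17  1.68]
[ 0.49288067 -0.21288502  0.294     ]
```

View pics/wrist6.png

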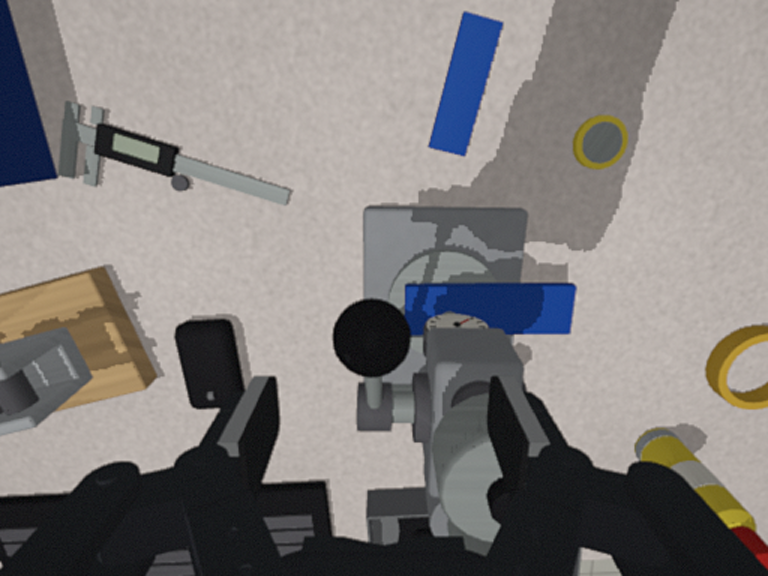

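The wrist view shows the knob at (371,338), between the fingers and slightly to the left of centre, and the bar centred under the dial at (490,308). I'll shift in -y and lower around the knob.

>>> apply_moves(steps=[{"x": -0.001,"y": -0.006,"z": -0.02,"rx": 0,"ry": 0.003,"rz": 0,"grip": 0.07},{"x": -0.001,"y": -0.001,"z": -0.02,"rx": 0,"ry": 0,"rz": 0,"grip": 0.07},{"x": 0,"y": 0,"z": -0.015,"rx": 0,"ry": 0,"rz": 0,"grip": 0.07},{"x": 0,"y": 0,"z": 0,"rx": 0,"ry": 0,"rz": 0,"grip": 0.07}], force=60)

```text
time_s: 12.62
position: [0.4951, -0.2142, 0.2832]
tcp_rot: [0.004, 0.728, 0.685, 0.002]
ft_force: [0.2, 0.3, 0.7]
grip_width: 0.0701
```

```bash
python3 - <<'E'
from h import *
c=load('wrist6'); print('knob by wrist',onz(c,371/1.5,338/1.5,.294))
s,r=st()
c=snap('wrist','wrist7',scale=1.5)
E
```

```text
knob by wrist [ 0.49359722 -0.21292987  0.294     ]
t 12.62 pos [ 0.4951 -0.2142  0.2832] xang 86.5 zax [ 0.0089 -0.0039 -1.    ] f [0.21 0.26 0.69] grip 0.0701 q [ 0.59  0.35 -0.39  1.76  0.15  1.06  1.67]
```

View pics/wrist7.png

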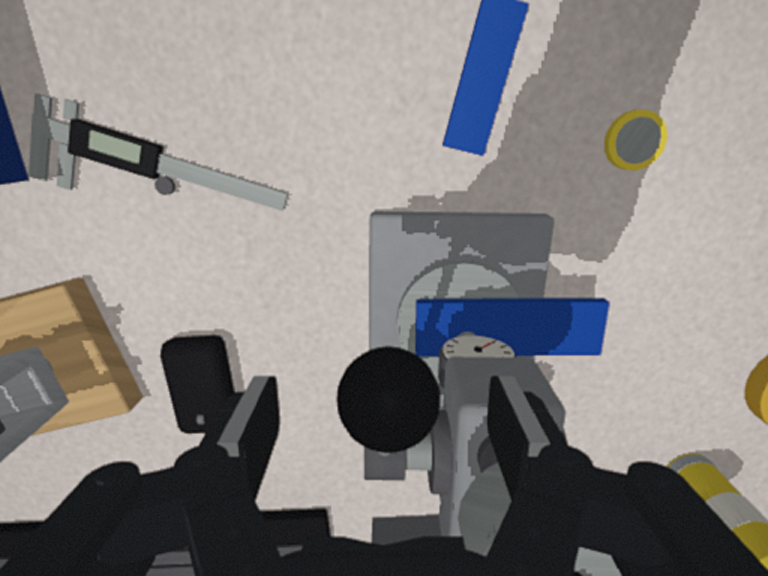

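>>> apply_moves(steps=[{"x": -0.002,"y": 0.001,"z": -0.01,"rx": 0.004,"ry": 0.009,"rz": 0,"grip": 0.06},{"x": 0,"y": 0,"z": 0,"rx": 0,"ry": 0,"rz": 0,"grip": 0.045},{"x": 0,"y": 0,"z": 0,"rx": 0,"ry": 0,"rz": 0,"grip": 0.025},{"x": 0,"y": 0,"z": 0,"rx": 0,"ry": 0,"rz": 0,"grip": 0.025},{"x": 0,"y": 0,"z": 0,"rx": 0,"ry": 0,"rz": 0,"grip": 0.025}], force=40)

```text
time_s: 13.3
position: [0.4941, -0.2126, 0.2753]
tcp_rot: [0.001, 0.728, 0.685, 0.001]
ft_force: [0.4, 0.3, -1.5]
grip_width: 0.0318
```

```bash
python3 - <<'E'
from h import *
s,r=st()
c=snap('wrist','wrist8',scale=1.5)
# arc targets
for th in np.arange(0,1.21,.1):
    a=np.pi/4-th; print(round(th,2),np.round(S(.022-.14*np.cos(a),-.065,.195+.14*np.sin(a)),4))
E
```

```text
t 13.3 pos [ 0.4941 -0.2126  0.2753] xang 86.52 zax [ 0.0023  0.     -1.    ] f [ 0.39  0.35 -1.5 ] grip 0.0318 q [ 0.59  0.36 -0.39  1.76  0.15  1.05  1.66]
0.0 [ 0.4929 -0.2129  0.294 ]
0.1 [ 0.4835 -0.2123  0.2836]
0.2 [ 0.4752 -0.2118  0.2724]
0.3 [ 0.4681 -0.2114  0.2603]
0.4 [ 0.4622 -0.211   0.2476]
0.5 [ 0.4576 -0.2107  0.2344]
0.6 [ 0.4544 -0.2105  0.2208]
0.7 [ 0.4525 -0.2104  0.2069]
0.8 [ 0.452  -0.2104  0.193 ]
0.9 [ 0.4529 -0.2104  0.179 ]
1.0 [ 0.4552 -0.2106  0.1652]
1.1 [ 0.4588 -0.2108  0.1517]
1.2 [ 0.4638 -0.2111  0.1386]
```

View pics/wrist8.png

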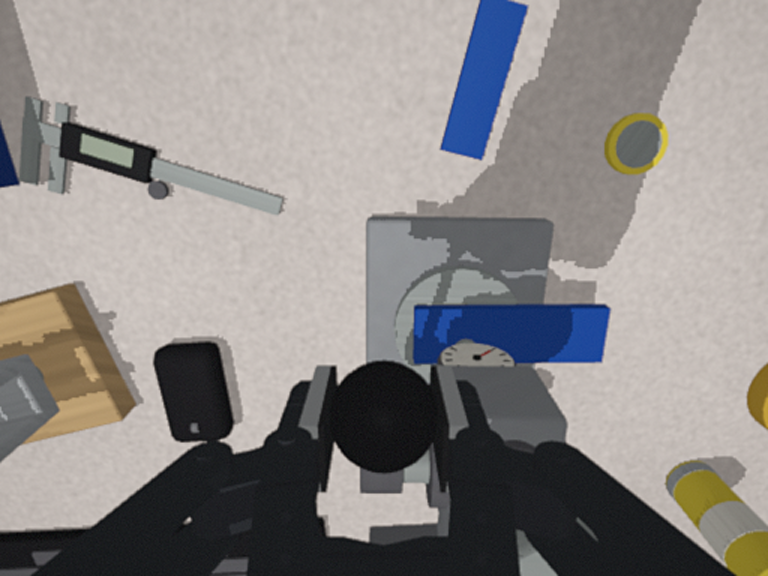

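The knob is held centrally between the pads, with the opening stalled at 32 mm. Now I'll follow the lever's arc in stages.

>>> apply_moves(steps=[{"x": -0.009,"y": 0.0005,"z": -0.01,"rx": 0,"ry": 0.002,"rz": 0,"grip": 0.025},{"x": -0.008,"y": 0.0005,"z": -0.011,"rx": 0,"ry": 0,"rz": 0,"grip": 0.025},{"x": -0.007,"y": 0.0005,"z": -0.012,"rx": 0,"ry": 0,"rz": 0,"grip": 0.025},{"x": -0.006,"y": 0.0005,"z": -0.0125,"rx": 0,"ry": 0,"rz": 0,"grip": 0.025},{"x": 0,"y": 0,"z": 0,"rx": 0,"ry": 0,"rz": 0,"grip": 0.025}], force=40)

```text
time_s: 13.98
position: [0.4647, -0.2104, 0.2305]
tcp_rot: [0.002, 0.728, 0.685, 0.001]
ft_force: [-0.3, 0.8, 4.8]
grip_width: 0.0317
```

```bash
cat >> h.py <<'E'
OFF=np.array([.0012,.0003,-.0187])
def lev():
    s,r=st(); k=s['position']-OFF; d=k[:2]-SO
    x=np.cos(SY)*d[0]+np.sin(SY)*d[1]; y=-np.sin(SY)*d[0]+np.cos(SY)*d[1]
    th=np.pi/4-np.arctan2(k[2]-.195,.022-x); rad=np.hypot(k[2]-.195,.022-x)
    print('lever~',round(th,3),'rad',round(rad,4),'y',round(y,4))
    for t in np.arange(0.05,.45,.05):
        a=np.pi/4-th-t; print(round(th+t,2),'delta',np.round(S(.022-.14*np.cos(a),-.065,.195+.14*np.sin(a))-k,4))
E
python3 - <<'E'
from h import *
lev()
E
```

```text
t 13.97 pos [ 0.4647 -0.2104  0.2305] xang 86.52 zax [ 0.0048 -0.0011 -1.    ] f [-0.31  0.82  4.76] grip 0.0317 q [ 0.61  0.36 -0.38  1.89  0.16  0.92  1.66]
lever~ 0.386 rad 0.1395 y -0.0646
0.44 delta [-0.0031 -0.0002 -0.0063]
0.49 delta [-0.0053 -0.     -0.0129]
0.54 delta [-0.0072  0.0001 -0.0197]
0.59 delta [-0.0087  0.0002 -0.0265]
0.64 delta [-0.01    0.0003 -0.0334]
0.69 delta [-0.0108  0.0003 -0.0403]
0.74 delta [-0.0113  0.0003 -0.0473]
0.79 delta [-0.0115  0.0004 -0.0543]
```

Tracking well: lever about 0.39 rad, radius 139.5 mm. Continuing to about 0.8 rad.

>>> apply_moves(steps=[{"x": -0.0045,"y": 0,"z": -0.013,"rx": 0,"ry": 0.004,"rz": 0,"grip": 0.025},{"x": -0.003,"y": 0,"z": -0.0135,"rx": 0,"ry": 0,"rz": 0,"grip": 0.025},{"x": -0.002,"y": 0,"z": -0.0135,"rx": 0,"ry": 0,"rz": 0,"grip": 0.025},{"x": -0.001,"y": 0,"z": -0.012,"rx": 0,"ry": 0,"rz": 0,"grip": 0.025},{"x": 0,"y": 0,"z": 0,"rx": 0,"ry": 0,"rz": 0,"grip": 0.025}], force=40)

```text
time_s: 14.6
position: [0.4556, -0.2097, 0.1803]
tcp_rot: [0.001, 0.728, 0.686, 0.0]
ft_force: [-3.0, 1.5, 6.2]
grip_width: 0.0321
```

```bash
python3 - <<'E'
from h import *
lev()
c=snap('wrist','wrist9',scale=1.5)
E
```

```text
t 14.6 pos [ 0.4556 -0.2097  0.1803] xang 86.57 zax [ 0.0026 -0.0014 -1.    ] f [-3.01  1.54  6.21] grip 0.0321 q [ 0.6   0.41 -0.37  1.96  0.2   0.8   1.63]
lever~ 0.756 rad 0.1376 y -0.0645
0.81 delta [-0.0024 -0.0004 -0.0069]
0.86 delta [-0.0021 -0.0004 -0.0139]
0.91 delta [-0.0014 -0.0004 -0.0209]
0.96 delta [-0.0004 -0.0005 -0.0278]
1.01 delta [ 0.0009 -0.0006 -0.0347]
1.06 delta [ 0.0026 -0.0007 -0.0415]
1.11 delta [ 0.0047 -0.0008 -0.0482]
1.16 delta [ 0.007  -0.0009 -0.0547]
```

View pics/wrist9.png

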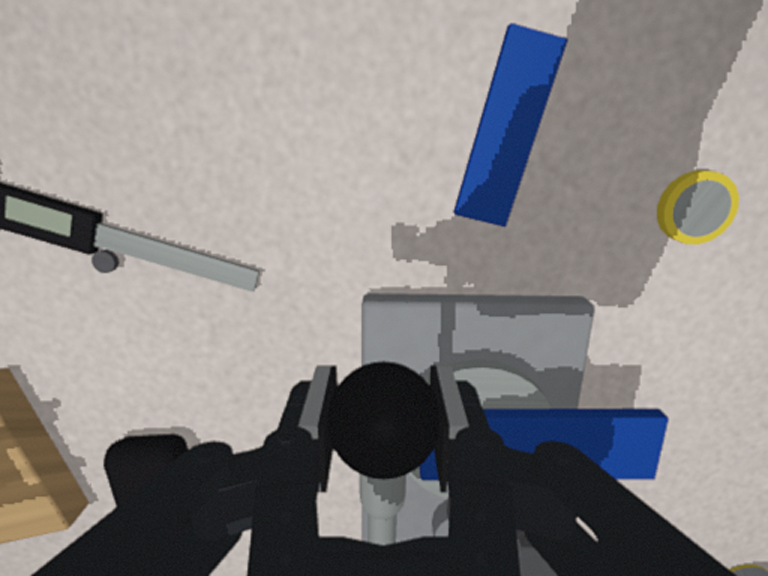

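The knob is still centred and the bar is undisturbed. I'll move slowly through the foot's landing.

>>> apply_moves(steps=[{"x": -0.001,"y": -0.0003,"z": -0.004,"rx": 0,"ry": 0.002,"rz": 0,"grip": 0.025},{"x": -0.001,"y": 0,"z": -0.004,"rx": 0,"ry": 0,"rz": 0,"grip": 0.025},{"x": 0,"y": 0,"z": -0.004,"rx": 0,"ry": 0,"rz": 0,"grip": 0.025},{"x": 0,"y": 0,"z": -0.004,"rx": 0,"ry": 0,"rz": 0,"grip": 0.025},{"x": 0,"y": 0,"z": -0.004,"rx": 0,"ry": 0,"rz": 0,"grip": 0.025},{"x": 0,"y": 0,"z": -0.004,"rx": 0,"ry": 0,"rz": 0,"grip": 0.025},{"x": 0.0005,"y": 0,"z": -0.004,"rx": 0,"ry": 0,"rz": 0,"grip": 0.025},{"x": 0.001,"y": 0,"z": -0.004,"rx": 0,"ry": 0,"rz": 0,"grip": 0.025},{"x": 0.001,"y": 0,"z": -0.004,"rx": 0,"ry": 0,"rz": 0,"grip": 0.025}], force=40)

```text
time_s: 15.78
position: [0.4582, -0.21, 0.1512]
tcp_rot: [0.002, 0.728, 0.685, 0.0]
ft_force: [-2.8, 2.3, 7.2]
grip_width: 0.0321
```

```bash
python3 - <<'E'
from h import *
lev()
E
```

```text
t 15.78 pos [ 0.4582 -0.21    0.1512] xang 86.53 zax [ 0.0032 -0.0034 -1.    ] f [-2.82  2.33  7.19] grip 0.0321 q [ 0.58  0.46 -0.35  1.98  0.23  0.74  1.6 ]
lever~ 0.969 rad 0.1373 y -0.0646
1.02 delta [-0.0012 -0.0003 -0.0073]
1.07 delta [ 0.0005 -0.0004 -0.0141]
1.12 delta [ 0.0027 -0.0006 -0.0208]
1.17 delta [ 0.0051 -0.0007 -0.0273]
1.22 delta [ 0.0079 -0.0009 -0.0338]
1.27 delta [ 0.011  -0.0011 -0.04  ]
1.32 delta [ 0.0144 -0.0013 -0.0461]
1.37 delta [ 0.0181 -0.0015 -0.0521]
```

>>> apply_moves(steps=[{"x": 0,"y": 0,"z": -0.004,"rx": 0.002,"ry": 0.003,"rz": 0,"grip": 0.025},{"x": 0.0005,"y": 0,"z": -0.004,"rx": 0,"ry": 0,"rz": 0,"grip": 0.025},{"x": 0.001,"y": 0,"z": -0.004,"rx": 0,"ry": 0,"rz": 0,"grip": 0.025},{"x": 0.001,"y": 0,"z": -0.004,"rx": 0,"ry": 0,"rz": 0,"grip": 0.025},{"x": 0.001,"y": 0,"z": -0.004,"rx": 0,"ry": 0,"rz": 0,"grip": 0.025},{"x": 0.0015,"y": 0,"z": -0.004,"rx": 0,"ry": 0,"rz": 0,"grip": 0.025}], force=40)

```text
time_s: 16.52
position: [0.465, -0.2105, 0.1319]
tcp_rot: [0.002, 0.728, 0.685, -0.0]
ft_force: [-1.8, 4.1, 7.2]
grip_width: 0.0319
```

```bash
python3 - <<'E'
from h import *
lev()
E
```

```text
t 16.52 pos [ 0.465  -0.2105  0.1319] xang 86.5 zax [ 0.002  -0.0035 -1.    ] f [-1.84  4.05  7.2 ] grip 0.0319 q [ 0.56  0.5  -0.34  1.98  0.25  0.7   1.58]
lever~ 1.119 rad 0.1357 y -0.0647
1.17 delta [-0.0016 -0.0002 -0.008 ]
1.22 delta [ 0.0011 -0.0004 -0.0144]
1.27 delta [ 0.0042 -0.0006 -0.0207]
1.32 delta [ 0.0076 -0.0008 -0.0268]
1.37 delta [ 0.0113 -0.001  -0.0327]
1.42 delta [ 0.0153 -0.0012 -0.0385]
1.47 delta [ 0.0196 -0.0015 -0.044 ]
1.52 delta [ 0.0242 -0.0018 -0.0493]
```

>>> apply_moves(steps=[{"x": 0,"y": 0,"z": -0.003,"rx": 0.003,"ry": 0.002,"rz": 0,"grip": 0.025},{"x": 0.0005,"y": 0,"z": -0.003,"rx": 0,"ry": 0,"rz": 0,"grip": 0.025},{"x": 0.001,"y": 0,"z": -0.003,"rx": 0,"ry": 0,"rz": 0,"grip": 0.025},{"x": 0.001,"y": 0,"z": -0.003,"rx": 0,"ry": 0,"rz": 0,"grip": 0.025}], force=40)

```text
time_s: 17.02
position: [0.4692, -0.2107, 0.1231]
tcp_rot: [0.001, 0.728, 0.685, 0.0]
ft_force: [-1.1, 0.0, 8.3]
grip_width: 0.0317
```

```bash
python3 - <<'E'
from h import *
lev()
E
```

```text
t 17.02 pos [ 0.4692 -0.2107  0.1231] xang 86.54 zax [ 0.0018 -0.0019 -1.    ] f [-1.09  0.03  8.26] grip 0.0317 q [ 0.56  0.52 -0.33  1.97  0.26  0.69  1.57]
lever~ 1.191 rad 0.1349 y -0.0647
1.24 delta [-0.0018 -0.0002 -0.0084]
1.29 delta [ 0.0014 -0.0004 -0.0146]
1.34 delta [ 0.0049 -0.0006 -0.0206]
1.39 delta [ 0.0088 -0.0009 -0.0265]
1.44 delta [ 0.0129 -0.0011 -0.0321]
1.49 delta [ 0.0173 -0.0014 -0.0376]
1.54 delta [ 0.0219 -0.0017 -0.0428]
1.59 delta [ 0.0269 -0.002  -0.0478]
```

>>> apply_moves(steps=[{"x": 0.0005,"y": 0,"z": -0.003,"rx": 0.002,"ry": 0.002,"rz": 0,"grip": 0.025},{"x": 0.0005,"y": 0,"z": -0.002,"rx": 0,"ry": 0,"rz": 0,"grip": 0.025},{"x": 0,"y": 0,"z": 0,"rx": 0,"ry": 0,"rz": 0,"grip": 0.025}], force=40)

```text
time_s: 17.4
position: [0.4714, -0.2108, 0.1205]
tcp_rot: [0.001, 0.728, 0.686, 0.0]
ft_force: [-5.8, 2.4, 5.7]
grip_width: 0.0315
```

```bash
python3 - <<'E'
from h import *
lev()
c=snap('wrist','wrist10',scale=1.5)
c=snap('scene','scene10',crop=(150,130,310,280),scale=4)
E
```

```text
t 17.4 pos [ 0.4714 -0.2108  0.1205] xang 86.59 zax [ 9.e-04 -9.e-04 -1.e+00] f [-5.8   2.36  5.71] grip 0.0315 q [ 0.56  0.52 -0.33  1.97  0.26  0.69  1.57]
lever~ 1.215 rad 0.1339 y -0.0646
1.26 delta [-0.0025 -0.0002 -0.0088]
1.31 delta [ 0.0009 -0.0004 -0.015 ]
1.36 delta [ 0.0046 -0.0007 -0.0209]
1.41 delta [ 0.0085 -0.0009 -0.0267]
1.46 delta [ 0.0128 -0.0012 -0.0322]
1.51 delta [ 0.0173 -0.0014 -0.0375]
1.56 delta [ 0.0221 -0.0017 -0.0426]
1.61 delta [ 0.0271 -0.002  -0.0475]
```

View pics/wrist10.png

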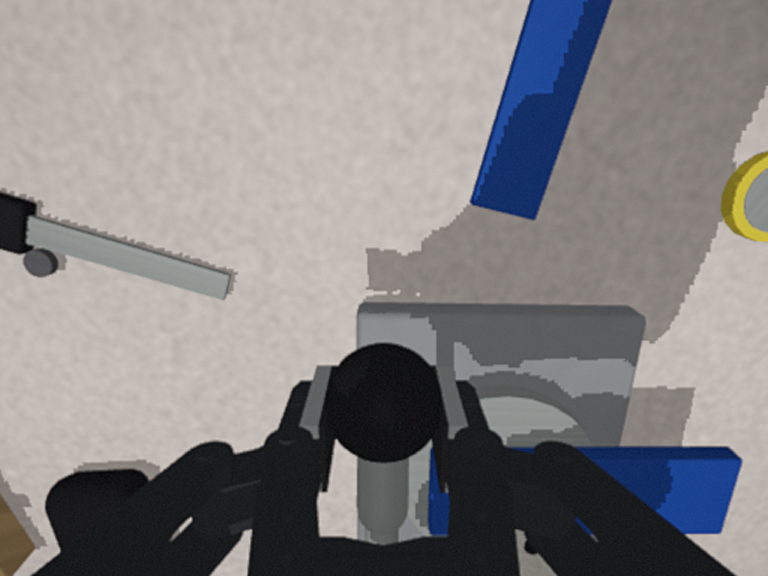

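View pics/scene10.png

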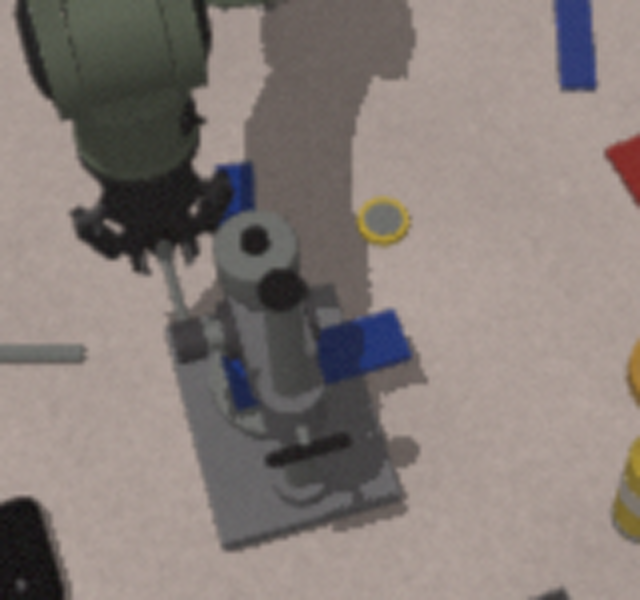

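The wrist view shows the knob has crept about 5 mm forward in the pads, to (384,403). I'll measure the knob's real position from the picture, using its known 34 mm diameter, to see whether the lever is at its stop.

```bash
cat >> h.py <<'E'
from scipy.optimize import least_squares
def knobpos(fn,guess):
    c=load(fn); g=c['image'].max(2).astype(np.uint8); 
    g4=cv2.resize(g,None,fx=4,fy=4,interpolation=cv2.INTER_CUBIC)
    u0,v0=[int((p+.5)*4) for p in proj(c,guess)]
    pts=[]
    for u in range(u0-110,u0+111,8):
        col=g4[:,u].astype(int)
        vv=np.arange(v0-60,v0-200,-1); vv=vv[vv>0]
        b=np.where(col[vv]>55)[0]
        if len(b) : pts.append((u/4-.375,vv[b[0]]/4-.375))
        vv=np.arange(v0+60,min(v0+200,1500)); b=np.where(col[vv]>55)[0]
        if len(b) and abs(u-u0)<90: pts.append((u/4-.375,vv[b[0]]/4-.375))
    pts=np.array(pts)
    D=np.array([ray(c,*p)[1] for p in pts]); o=ray(c,0,0)[0]
    f=lambda X: np.linalg.norm(np.cross(X-o,D),axis=1)-.017
    r=least_squares(f,guess,loss='soft_l1',f_scale=.0005)
    print(fn,'knob',np.round(r.x,4),'n',len(pts),'med res mm',np.round(1e3*np.median(abs(f(r.x))),2)); return r.x
E
python3 - <<'E'
from h import *
knobpos('wrist7',np.array([.4929,-.213,.294]))
knobpos('wrist8',np.array([.4929,-.213,.294]))
knobpos('wrist9',np.array([.452,-.2104,.199]))
k=knobpos('wrist10',np.array([.465,-.2104,.139]))
print(S(.022-.14*np.cos(.415),-.065,.139))
for f in('wrist8','wrist9','wrist10'):
    c=load(f); print(f,-c['R'].T@c['t'])
E
```

```text
wrist7 knob [ 0.4944 -0.2128  0.2922] n 50 med res mm 0.08
wrist8 knob [ 0.4945 -0.2129  0.2923] n 50 med res mm 0.09
wrist9 knob [ 0.4535 -0.2098  0.2028] n 50 med res mm 0.06
wrist10 knob [ 0.4619 -0.2105  0.1452] n 50 med res mm 0.04
[ 0.46381854 -0.21111003  0.139     ]
wrist8 [ 0.40938195 -0.20791207  0.41832863]
wrist9 [ 0.37082454 -0.20496909  0.32335343]
wrist10 [ 0.38686789 -0.2061295   0.26372576]
```

The sphere fit, with a bias of about 1.7 mm calibrated at rest, puts the knob at z ≈ 0.147. That is lever ≈ 1.14, so it isn't at the stop yet and the knob has slid in the pads. I'll recentre in x while pressing on.

>>> apply_moves(steps=[{"x": -0.003,"y": 0,"z": -0.002,"rx": 0,"ry": 0,"rz": 0,"grip": 0.025},{"x": -0.003,"y": 0,"z": -0.002,"rx": 0,"ry": 0,"rz": 0,"grip": 0.025},{"x": -0.003,"y": 0,"z": -0.002,"rx": 0,"ry": 0,"rz": 0,"grip": 0.025},{"x": 0,"y": 0,"z": 0,"rx": 0,"ry": 0,"rz": 0,"grip": 0.025}], force=40)

```text
time_s: 18.0
position: [0.4718, -0.2109, 0.1211]
tcp_rot: [0.008, 0.727, 0.687, 0.005]
ft_force: [-11.5, 2.7, 3.9]
grip_width: 0.0317
```

```bash
cat >> h.py <<'E'
def kn(fn):
    st(); snap('wrist',fn,scale=1.5); s=env.get_state()
    k=knobpos(fn,s['position']+np.array([-.003,0,.021])); kt=k+np.array([-.0016,-.0001,.0017])
    d=kt[:2]-SO; x=np.cos(SY)*d[0]+np.sin(SY)*d[1]
    print('tcp-knob',np.round(s['position']-kt,4),'lever by z',np.pi/4-np.arcsin((kt[2]-.195)/.14),'by atan',np.pi/4-np.arctan2(kt[2]-.195,.022-x),'rad',np.hypot(kt[2]-.195,.022-x))
E
python3 - <<'E'
from h import *
kn('wrist11')
E
```

```text
t 18.0 pos [ 0.4718 -0.2109  0.1211] xang 86.74 zax [ 0.0191 -0.0042 -0.9998] f [-11.48   2.73   3.91] grip 0.0317 q [ 0.56  0.52 -0.33  1.98  0.26  0.66  1.57]
wrist11 knob [ 0.4618 -0.2105  0.1457] n 50 med res mm 0.04
tcp-knob [ 0.0115 -0.0003 -0.0263] lever by z 1.1326838868249474 by atan 1.132388847982642 rad 0.1401142166171782
```

The tool didn't follow: it only tilted by 0.02, and fx is -11 N. I'll take out the tilt first and watch precise joint values.

```bash
python3 - <<'E'
from h import *
s=env.get_state(); print(np.round(s['q'],4),np.round(s['effort'],1),s['ft_torque'])
E
```

```text
[ 0.5592  0.5156 -0.3342  1.983   0.2638  0.6646  1.5735] [  0.5 -77.6  -2.9 -27.4   0.4  -1.2  -0.2] [0.70651678 0.71392278 0.14984103]
```

>>> apply_moves(steps=[{"x": -0.003,"y": 0,"z": 0,"rx": 0.004,"ry": 0.019,"rz": 0,"grip": 0.025}], force=40)

```text
time_s: 18.18
position: [0.4705, -0.2108, 0.1225]
tcp_rot: [0.001, 0.727, 0.687, 0.001]
ft_force: [7.7, 3.5, 10.9]
grip_width: 0.0312
```

```bash
python3 - <<'E'
from h import *
s,r=st(); print(np.round(s['q'],4),np.round(s['effort'],1),s['ft_torque'])
E
```

```text
t 18.18 pos [ 0.4705 -0.2108  0.1225] xang 86.78 zax [ 3.e-03 -7.e-04 -1.e+00] f [ 7.74  3.53 10.88] grip 0.0312 q [ 0.56  0.52 -0.34  1.97  0.26  0.69  1.58]
[ 0.5592  0.5185 -0.3357  1.9718  0.2595  0.6891  1.5779] [  3.8 -75.1   0.6 -18.2   1.    1.7  -0.3] [ 0.78205559 -1.80061454  0.1065374 ]
```

>>> apply_moves(steps=[{"x": -0.004,"y": 0,"z": -0.003,"rx": 0,"ry": 0.006,"rz": 0,"grip": 0.025},{"x": -0.004,"y": 0,"z": -0.003,"rx": 0,"ry": 0.005,"rz": 0,"grip": 0.025}], force=40)

```text
time_s: 18.42
position: [0.471, -0.2109, 0.1211]
tcp_rot: [0.004, 0.726, 0.688, 0.002]
ft_force: [15.3, 2.4, 14.8]
grip_width: 0.0314
```

```bash
python3 - <<'E'
from h import *
kn('wrist12')
E
```

```text
t 18.43 pos [ 0.471  -0.2109  0.1211] xang 86.89 zax [ 0.0084 -0.0031 -1.    ] f [15.27  2.39 14.81] grip 0.0314 q [ 0.56  0.52 -0.33  1.98  0.26  0.68  1.58]
wrist12 knob [ 0.4617 -0.2105  0.1459] n 50 med res mm 0.04
tcp-knob [ 0.0109 -0.0002 -0.0265] lever by z 1.1310332570799266 by atan 1.1306777618287553 rad 0.14013835911463407
```

The tangential component is only about 8.7 N, which is the spring. The rest is a radial pull, so the lever is at ≈1.13 and not on its stop. I'll ease the grip to slide the pads back to the knob's middle, then press along the tangent.

>>> apply_moves(steps=[{"x": -0.005,"y": 0,"z": -0.002,"rx": 0.003,"ry": 0.01,"rz": 0,"grip": 0.025},{"x": -0.005,"y": 0,"z": -0.002,"rx": 0,"ry": 0.006,"rz": 0,"grip": 0.025}], force=20)

```text
time_s: 18.73
position: [0.4707, -0.2108, 0.1221]
tcp_rot: [0.005, 0.725, 0.689, 0.003]
ft_force: [18.4, 2.4, 14.8]
grip_width: 0.0313
```

```bash
python3 - <<'E'
from h import *
kn('wrist13')
E
```

```text
t 18.73 pos [ 0.4707 -0.2108  0.1221] xang 87.04 zax [ 0.0113 -0.0028 -0.9999] f [18.41  2.41 14.81] grip 0.0313 q [ 0.56  0.52 -0.34  1.98  0.26  0.68  1.58]
wrist13 knob [ 0.4613 -0.2105  0.1469] n 50 med res mm 0.03
tcp-knob [ 0.0109 -0.0002 -0.0264] lever by z 1.1233367610490903 by atan 1.1230191524010111 rad 0.14012665192156473
```

>>> apply_moves(steps=[{"x": -0.001,"y": 0,"z": -0.005,"rx": 0.003,"ry": 0.01,"rz": -0.005,"grip": 0.025},{"x": -0.001,"y": 0,"z": -0.006,"rx": 0,"ry": 0.005,"rz": 0,"grip": 0.025},{"x": -0.001,"y": 0,"z": -0.006,"rx": 0,"ry": 0.005,"rz": 0,"grip": 0.025}], force=30)

```text
time_s: 19.15
position: [0.4755, -0.2112, 0.1105]
tcp_rot: [0.003, 0.726, 0.687, 0.001]
ft_force: [3.0, 3.6, 24.0]
grip_width: 0.032
```

```bash
python3 - <<'E'
from h import *
kn('wrist14')
E
```

```text
t 19.15 pos [ 0.4755 -0.2112  0.1105] xang 86.83 zax [ 0.0062 -0.0032 -1.    ] f [ 2.95  3.59 24.01] grip 0.032 q [ 0.55  0.54 -0.33  1.97  0.27  0.66  1.56]
wrist14 knob [ 0.4655 -0.2108  0.1363] n 50 med res mm 0.06
tcp-knob [ 0.0117 -0.0002 -0.0279] lever by z 1.2048644186365867 by atan 1.2042792391710366 rad 0.14018398184510225
```

View pics/wrist14.png

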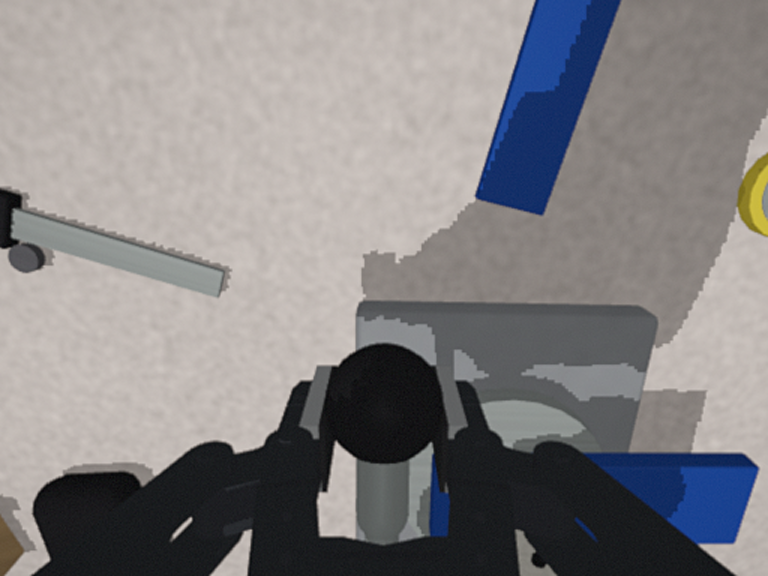

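The knob fit now gives lever ≈ 1.20 (radius 0.140), and fz has jumped to 24 N. Tangentially that's about 21 N, well above the spring's 8 N, so the lever is on its stop. I'll check that the held push is steady and nothing else is touched.

```bash
python3 - <<'E'
from h import *
for i in range(6): capture('top')
st()
kn('wrist15')
c=snap('top','top15',scale=1.5)
c=snap('scene','scene15',crop=(150,130,310,280),scale=4)
st()
E
```

```text
t 19.5 pos [ 0.4754 -0.2112  0.1105] xang 86.82 zax [ 0.006  -0.0031 -1.    ] f [ 7.52  2.83 11.86] grip 0.0311 q [ 0.55  0.54 -0.33  1.97  0.27  0.66  1.56]
t 19.5 pos [ 0.4754 -0.2112  0.1105] xang 86.82 zax [ 0.006  -0.0031 -1.    ] f [ 7.52  2.83 11.86] grip 0.0311 q [ 0.55  0.54 -0.33  1.97  0.27  0.66  1.56]
wrist15 knob [ 0.4648 -0.2107  0.1379] n 50 med res mm 0.06
tcp-knob [ 0.0123 -0.0004 -0.0291] lever by z 1.1920957960500485 by atan 1.1915245811190296 rad 0.14018593957160141
t 19.65 pos [ 0.4754 -0.2112  0.1105] xang 86.81 zax [ 0.006  -0.0031 -1.    ] f [ 8.33  2.85 12.18] grip 0.0312 q [ 0.55  0.54 -0.33  1.97  0.27  0.66  1.56]
```

View pics/scene15.png

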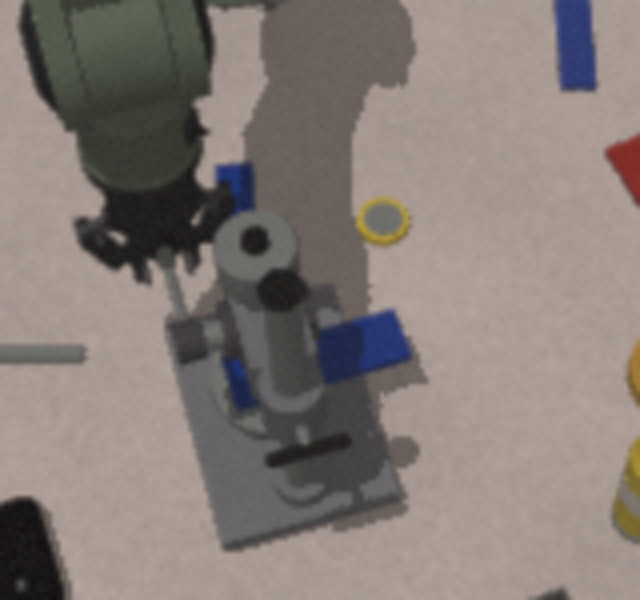

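View pics/top15.png

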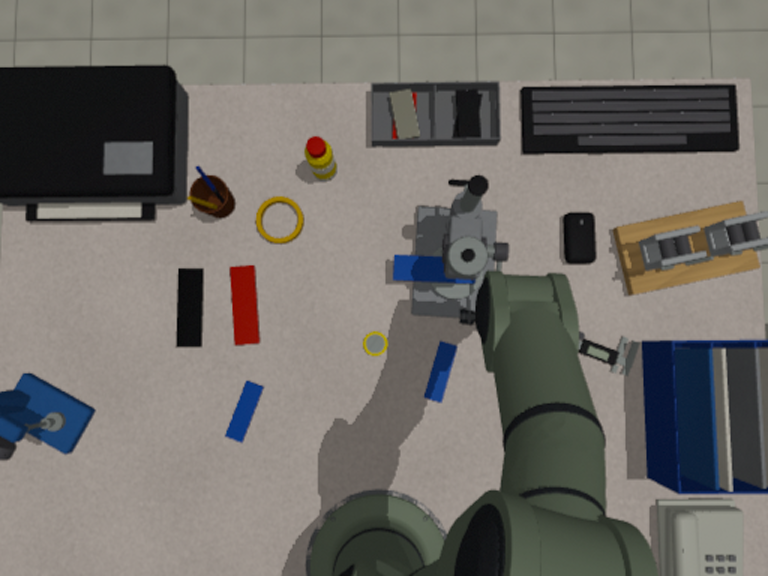

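The view is clean: the bar is in place, nothing else has moved, and the gripper body is clear of the durometer. However, the knob is creeping slowly up in the pads at 30 N (1.20 to 1.19 in 0.35 s). I'll grip harder, press to the stop again and re-test the creep.

>>> apply_moves(steps=[{"x": 0,"y": 0,"z": -0.002,"rx": 0.003,"ry": 0.006,"rz": 0,"grip": 0.02},{"x": 0,"y": 0,"z": -0.005,"rx": 0,"ry": 0.004,"rz": 0,"grip": 0.02}], force=100)

```text
time_s: 19.9
position: [0.4831, -0.2117, 0.1084]
tcp_rot: [0.005, 0.726, 0.687, 0.003]
ft_force: [35.8, 0.9, 19.9]
grip_width: 0.0222
```

```bash
python3 - <<'E'
from h import *
kn('wrist16')
for i in range(10): capture('top')
kn('wrist17')
E
```

```text
t 19.9 pos [ 0.4831 -0.2117  0.1084] xang 86.82 zax [ 0.0112 -0.0027 -0.9999] f [35.82  0.92 19.91] grip 0.0222 q [ 0.54  0.55 -0.32  1.96  0.28  0.66  1.56]
wrist16 knob [ 0.4641 -0.2107  0.1393] n 27 med res mm 0.05
tcp-knob [ 0.0196 -0.0007 -0.0335] lever by z 1.1814228104236424 by atan 1.180692069526076 rad 0.14024514424643983
t 20.45 pos [ 0.4808 -0.2117  0.1071] xang 86.83 zax [ 0.006  -0.0022 -1.    ] f [19.07 -0.45 10.17] grip 0.02 q [ 0.54  0.55 -0.32  1.96  0.28  0.66  1.56]
wrist17 knob [ 0.3803 -0.207   0.2422] n 28 med res mm 0.0
tcp-knob [ 0.1021 -0.0045 -0.1368] lever by z 0.4284123341735898 by atan 0.5599478119754886 rad 0.2188515133124184
```

```bash
python3 - <<'E'
from h import *
st()
snap('scene','scene17',crop=(150,130,310,280),scale=4)
E
```

```text
t 20.5 pos [ 0.4808 -0.2116  0.1071] xang 86.84 zax [ 0.006  -0.0022 -1.    ] f [18.71  0.58  9.82] grip 0.0203 q [ 0.54  0.55 -0.32  1.96  0.28  0.66  1.56]
```

View pics/wrist17.png

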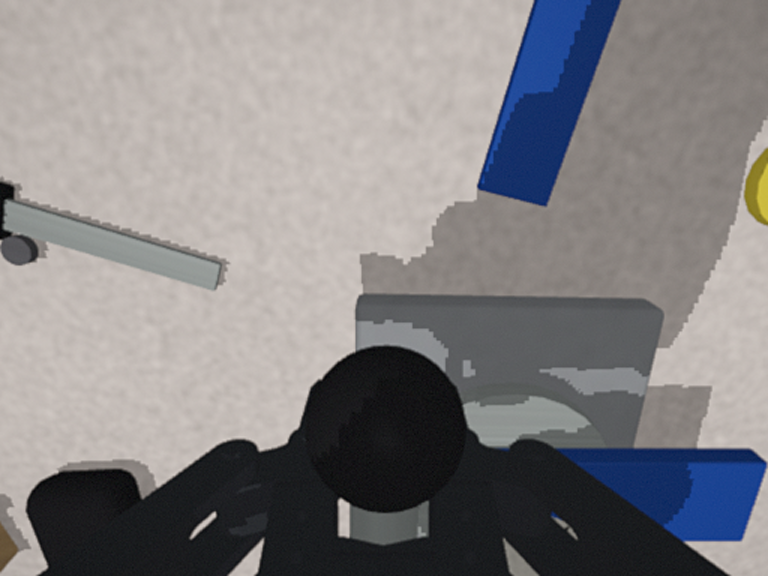

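View pics/scene17.png

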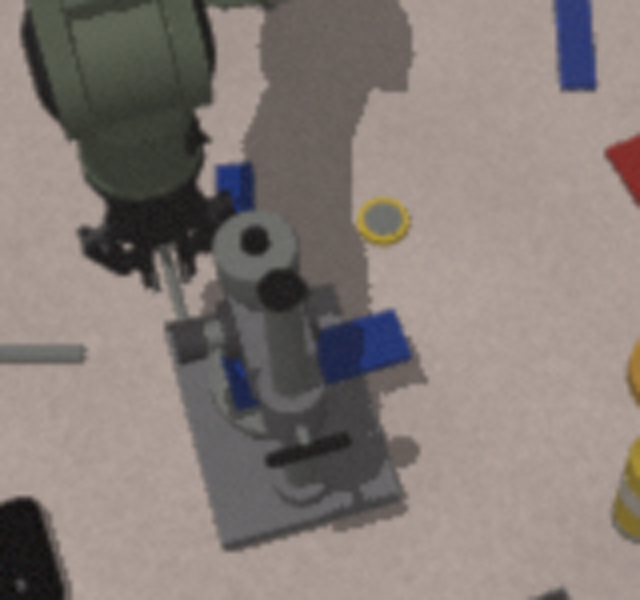

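The pads had reached the ball's edge and squeezed off: the knob popped above the closed pads, so this grasp is lost. The bar is undisturbed. I'll open, let the lever return, rise, and regrip with the knob near the fingertips, centred, using a firm grip from the start.

>>> apply_moves(steps=[{"x": 0,"y": 0,"z": 0,"rx": 0,"ry": 0,"rz": 0,"grip": 0.08},{"x": 0,"y": 0,"z": 0,"rx": 0,"ry": 0,"rz": 0,"grip": 0.08},{"x": 0,"y": 0,"z": 0.01,"rx": 0,"ry": 0,"rz": 0,"grip": 0.08},{"x": 0,"y": 0,"z": 0.02,"rx": 0,"ry": 0,"rz": 0,"grip": 0.08},{"x": 0,"y": 0,"z": 0.02,"rx": 0,"ry": 0,"rz": 0,"grip": 0.08}], force=60)

```text
time_s: 21.18
position: [0.4842, -0.2123, 0.1626]
tcp_rot: [0.005, 0.726, 0.687, 0.003]
ft_force: [16.0, 0.4, -3.4]
grip_width: 0.0801
```

```bash
python3 - <<'E'
from h import *
st(); snap('wrist','wrist18',scale=1.5)
E
```

```text
t 21.18 pos [ 0.4842 -0.2123  0.1626] xang 86.86 zax [ 0.011  -0.0038 -0.9999] f [15.95  0.41 -3.35] grip 0.0801 q [ 0.57  0.47 -0.36  1.92  0.23  0.78  1.6 ]
```

View pics/wrist18.png

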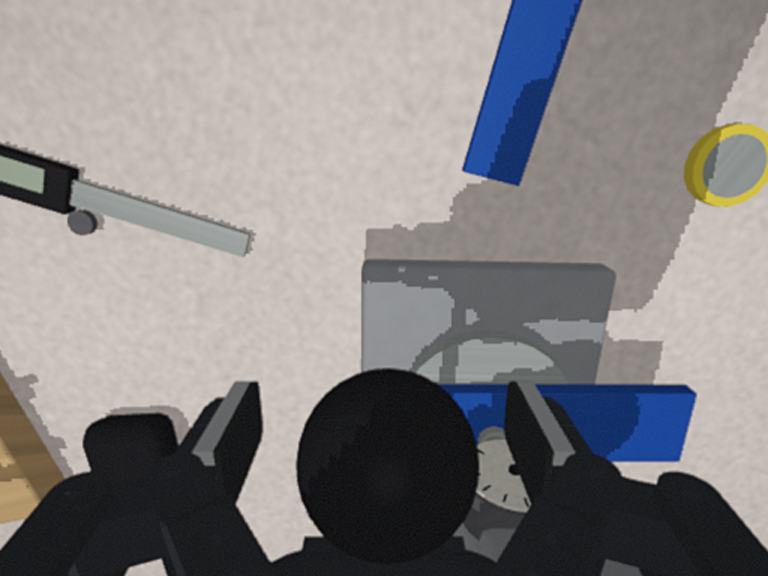

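>>> apply_moves(steps=[{"x": 0,"y": 0,"z": 0.05,"rx": 0,"ry": 0.005,"rz": 0,"grip": 0.08},{"x": 0,"y": 0,"z": 0.06,"rx": 0,"ry": 0,"rz": 0,"grip": 0.08},{"x": 0,"y": 0,"z": 0.06,"rx": 0,"ry": 0,"rz": 0,"grip": 0.08},{"x": 0,"y": 0,"z": 0,"rx": 0,"ry": 0,"rz": 0,"grip": 0.07}], force=60)

```text
time_s: 21.72
position: [0.4844, -0.212, 0.345]
tcp_rot: [0.006, 0.726, 0.688, 0.002]
ft_force: [0.4, -0.1, -0.7]
grip_width: 0.0701
```

```bash
python3 - <<'E'
from h import *
st(); snap('wrist','wrist19',scale=1.5)
E
```

```text
t 21.73 pos [ 0.4844 -0.212   0.345 ] xang 86.89 zax [ 0.0107 -0.0052 -0.9999] f [ 0.44 -0.15 -0.69] grip 0.0701 q [ 0.61  0.27 -0.4   1.69  0.12  1.19  1.7 ]
```

View pics/wrist19.png

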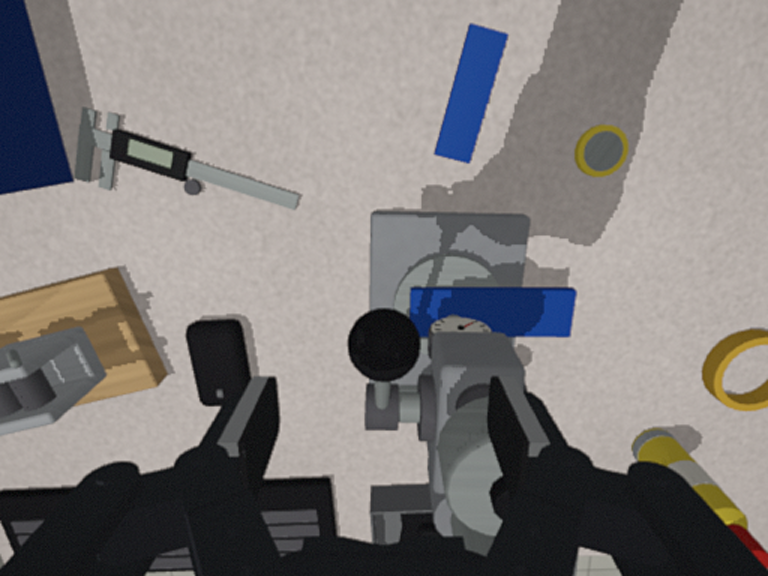

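The lever is back at rest and the bar hasn't moved, at (493,311). Regripping with the knob nearer the fingertips.

>>> apply_moves(steps=[{"x": 0.004,"y": -0.001,"z": -0.025,"rx": 0.005,"ry": 0.012,"rz": -0.006,"grip": 0.07},{"x": 0,"y": 0,"z": -0.025,"rx": 0,"ry": 0.003,"rz": 0,"grip": 0.07},{"x": 0,"y": 0,"z": -0.012,"rx": 0,"ry": 0.002,"rz": 0,"grip": 0.065},{"x": 0,"y": 0,"z": 0,"rx": 0,"ry": 0,"rz": 0,"grip": 0.06}], force=100)

```text
time_s: 22.28
position: [0.4857, -0.2122, 0.2736]
tcp_rot: [-0.007, 0.728, 0.685, -0.005]
ft_force: [-0.1, 0.0, 0.6]
grip_width: 0.06
```

```bash
python3 - <<'E'
from h import *
kn('wrist20')
E
```

```text
t 22.27 pos [ 0.4857 -0.2122  0.2736] xang 86.53 zax [-0.0172  0.0042 -0.9998] f [-0.13  0.05  0.61] grip 0.06 q [ 0.6   0.35 -0.39  1.77  0.15  1.06  1.67]
wrist20 knob [ 0.4931 -0.2129  0.294 ] n 31 med res mm 0.33
tcp-knob [-0.0056  0.0007 -0.0214] lever by z -0.017463105651634114 by atan -0.0018591169573466404 rad 0.14215931889419262
```

>>> apply_moves(steps=[{"x": 0.002,"y": -0.0007,"z": 0.008,"rx": -0.004,"ry": -0.016,"rz": 0,"grip": 0.06},{"x": 0,"y": 0,"z": 0,"rx": 0,"ry": 0,"rz": 0,"grip": 0.055}], force=100)

```text
time_s: 22.58
position: [0.4885, -0.2132, 0.2838]
tcp_rot: [0.001, 0.728, 0.685, 0.0]
ft_force: [-0.4, -0.2, -0.6]
grip_width: 0.055
```

```bash
python3 - <<'E'
from h import *
st()
E
```

```text
t 22.57 pos [ 0.4885 -0.2132  0.2838] xang 86.53 zax [ 2.2e-03 -9.0e-04 -1.0e+00] f [-0.41 -0.15 -0.59] grip 0.055 q [ 0.6   0.34 -0.39  1.77  0.15  1.06  1.67]
```

>>> apply_moves(steps=[{"x": 0.0005,"y": 0,"z": -0.0025,"rx": 0,"ry": 0.002,"rz": 0,"grip": 0.045},{"x": 0,"y": 0,"z": 0,"rx": 0,"ry": 0,"rz": 0,"grip": 0.025},{"x": 0,"y": 0,"z": 0,"rx": 0,"ry": 0,"rz": 0,"grip": 0.025},{"x": 0,"y": 0,"z": 0,"rx": 0,"ry": 0,"rz": 0,"grip": 0.025}], force=100)

```text
time_s: 23.08
position: [0.489, -0.2123, 0.2823]
tcp_rot: [0.0, 0.728, 0.686, 0.0]
ft_force: [1.2, 0.9, 1.8]
grip_width: 0.0299
```

```bash
python3 - <<'E'
from h import *
kn('wrist21')
E
```

```text
t 23.07 pos [ 0.489  -0.2123  0.2823] xang 86.55 zax [ 6.e-04 -4.e-04 -1.e+00] f [1.18 0.91 1.84] grip 0.0299 q [ 0.6   0.34 -0.39  1.77  0.15  1.06  1.67]
wrist21 knob [ 0.4944 -0.2129  0.2919] n 50 med res mm 0.08
tcp-knob [-0.0037  0.0007 -0.0113] lever by z 0.004057863151825436 by atan 0.002512104528665682 rad 0.1397823366129838
```

View pics/wrist21.png

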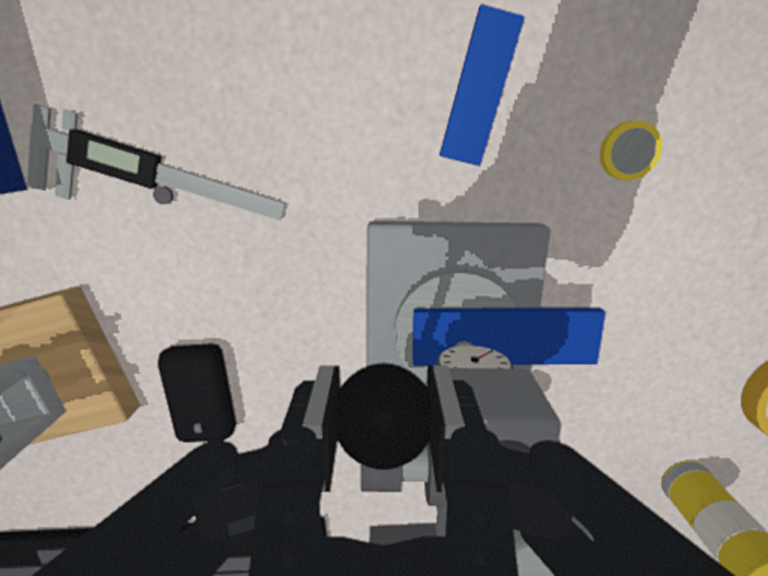

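The knob is held, with TCP-knob at (-4, 1, -11) mm. Driving the arc again.

>>> apply_moves(steps=[{"x": -0.009,"y": 0.0005,"z": -0.01,"rx": 0,"ry": 0.002,"rz": 0,"grip": 0.025},{"x": -0.008,"y": 0.0005,"z": -0.011,"rx": 0,"ry": 0.002,"rz": 0,"grip": 0.025},{"x": -0.007,"y": 0.0005,"z": -0.012,"rx": 0,"ry": 0.002,"rz": 0,"grip": 0.025},{"x": -0.006,"y": 0.0005,"z": -0.0125,"rx": 0,"ry": 0.002,"rz": 0,"grip": 0.025}], force=100)

```text
time_s: 23.62
position: [0.4556, -0.2099, 0.237]
tcp_rot: [-0.004, 0.729, 0.685, -0.005]
ft_force: [-21.1, 3.9, 14.0]
grip_width: 0.0298
```

```bash
cat >> h.py <<'E'
def arc(off=None):
    s=env.get_state(); fn='a%d'%int(s['time_s']*1000); st(); snap('wrist',fn,scale=1.5); s=env.get_state()
    k=knobpos(fn,s['position']+np.array([.003,0,.014]))+np.array([-.0016,-.0001,.0017])
    th=np.pi/4-np.arcsin((k[2]-.195)/.14)
    print('tcp-knob',np.round(s['position']-k,4),'lever',round(th,3))
    p=k
    for t in np.arange(.05,.45,.05):
        a=np.pi/4-th-t; n=S(.022-.14*np.cos(a),-.065,.195+.14*np.sin(a)); 
        print(round(th+t,2),np.round(n-p,4)); p=n
E
python3 - <<'E'
from h import *
arc()
E
```

```text
t 23.62 pos [ 0.4556 -0.2099  0.237 ] xang 86.47 zax [-1.210e-02 -3.000e-04 -9.999e-01] f [-21.06   3.89  14.04] grip 0.0298 q [ 0.62  0.35 -0.39  1.89  0.16  0.95  1.66]
a23625 knob [ 0.4654 -0.2107  0.2514] n 37 med res mm 0.28
tcp-knob [-0.0088  0.0009 -0.0175] lever 0.358
0.41 [-0.002  -0.0002 -0.0064]
0.46 [-0.0024  0.0001 -0.0066]
0.51 [-0.0021  0.0001 -0.0067]
0.56 [-0.0017  0.0001 -0.0068]
0.61 [-0.0014  0.0001 -0.0069]
0.66 [-0.0011  0.0001 -0.0069]
0.71 [-0.0007  0.     -0.007 ]
0.76 [-0.0004  0.     -0.007 ]
```

```bash
python3 - <<'E'
from h import *
k=knobpos('a23625',np.array([.4654,-.2107,.2514])); k=knobpos('a23625',k)
E
```

```text
a23625 knob [ 0.4664 -0.2108  0.2502] n 50 med res mm 0.04
a23625 knob [ 0.4664 -0.2108  0.2502] n 50 med res mm 0.04
```

View pics/a23625.png

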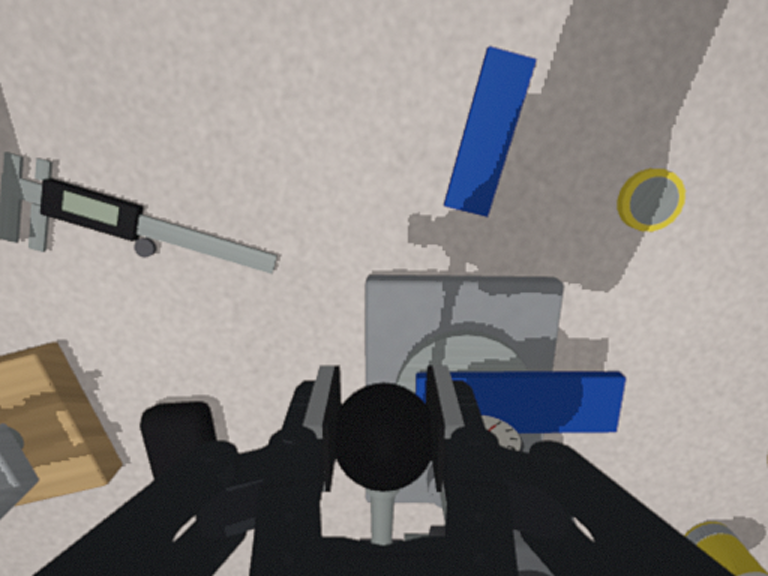

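The refined fit gives lever ≈ 0.37 with the pads about 9 mm too far in -x. I'll correct this gradually, with feedback as it goes.

>>> apply_moves(steps=[{"x": -0.001,"y": 0,"z": -0.012,"rx": 0,"ry": -0.007,"rz": 0,"grip": 0.025},{"x": -0.001,"y": 0,"z": -0.012,"rx": 0,"ry": -0.005,"rz": 0,"grip": 0.025}], force=100)

```text
time_s: 23.92
position: [0.4467, -0.2092, 0.2101]
tcp_rot: [-0.005, 0.729, 0.684, -0.004]
ft_force: [-26.8, 3.2, 9.7]
grip_width: 0.0293
```

```bash
sed -i "s/^    k=knobpos(fn,s\['position'\]+np.array(\[.003,0,.014\]))+/    k=knobpos(fn,knobpos(fn,s['position']+np.array([.003,0,.014])))+/" h.py; python3 - <<'E'
from h import *
arc()
E
```

```text
t 23.93 pos [ 0.4467 -0.2092  0.2101] xang 86.39 zax [-0.0129  0.0016 -0.9999] f [-26.76   3.19   9.74] grip 0.0293 q [ 0.62  0.37 -0.38  1.94  0.18  0.88  1.65]
a23925 knob [ 0.3789 -0.2055  0.363 ] n 28 med res mm 0.0Traceback (most recent call last):
  File "<stdin>", line 2, in <module>
  File "h.py", line 60, in arc
    k=knobpos(fn,knobpos(fn,s['position']+np.array([.003,0,.014])))+np.array([-.0016,-.0001,.0017])
      ~~~~~~~^^^^^^^^^^^^^^^^^^^^^^^^^^^^^^^^^^^^^^^^^^^^^^^^^^^^^^
  File "h.py", line 46, in knobpos
    vv=np.arange(v0+60,min(v0+200,1500)); b=np.where(col[vv]>55)[0]
                                                     ~~~^^^^
IndexError: index -5231 is out of bounds for axis 0 with size 1536
```

The pads are at the ball's edge again: fx is -27 N and the tool is being squeezed off in -x. A flat-pad pinch on a turning ball walks off. I'll change the hold to a fork: fingers set about 18 mm apart, resting on top of the ball with it seated between the two tips, so the load goes through normal contact and can't creep. Open and rise first.

>>> apply_moves(steps=[{"x": 0,"y": 0,"z": 0,"rx": 0,"ry": -0.006,"rz": 0,"grip": 0.06},{"x": 0,"y": 0,"z": 0.02,"rx": 0,"ry": -0.004,"rz": 0,"grip": 0.08},{"x": 0.005,"y": 0,"z": 0.06,"rx": 0,"ry": 0,"rz": 0,"grip": 0.08},{"x": 0.01,"y": 0,"z": 0.06,"rx": 0,"ry": 0,"rz": 0,"grip": 0.08},{"x": 0.02,"y": -0.002,"z": 0.02,"rx": 0,"ry": 0,"rz": 0,"grip": 0.08},{"x": 0.01,"y": -0.002,"z": 0,"rx": 0,"ry": 0,"rz": 0,"grip": 0.02},{"x": 0,"y": 0,"z": 0,"rx": 0,"ry": 0,"rz": 0,"grip": 0.018}], force=60)

```text
time_s: 24.85
position: [0.4904, -0.2132, 0.3719]
tcp_rot: [-0.003, 0.729, 0.684, -0.001]
ft_force: [-0.9, 0.2, -0.6]
grip_width: 0.0453
```

```bash
python3 - <<'E'
from h import *
st(); snap('wrist','wrist30',scale=1.5)
E
```

```text
t 24.85 pos [ 0.4904 -0.2132  0.3719] xang 86.35 zax [-0.0053  0.0034 -1.    ] f [-0.89  0.2  -0.64] grip 0.0453 q [ 0.61  0.28 -0.4   1.62  0.11  1.27  1.7 ]
```

View pics/wrist30.png

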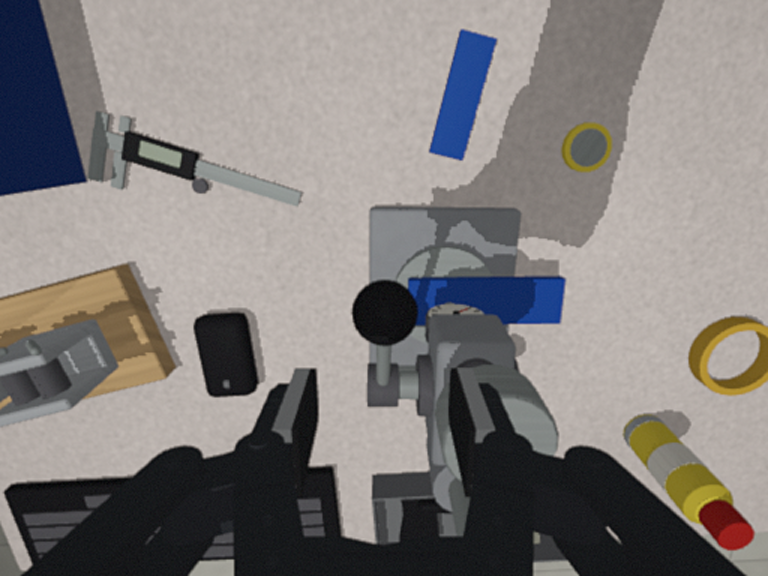

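The lever is at rest again, with the knob at (385,313), and the bar hasn't moved. Closing the fork and coming down onto the knob.

>>> apply_moves(steps=[{"x": 0.002,"y": 0,"z": -0.02,"rx": -0.003,"ry": -0.004,"rz": 0,"grip": 0.018},{"x": 0,"y": 0,"z": -0.022,"rx": 0,"ry": 0.002,"rz": 0,"grip": 0.018},{"x": 0,"y": 0,"z": 0,"rx": 0,"ry": 0,"rz": 0,"grip": 0.018},{"x": 0,"y": 0,"z": 0,"rx": 0,"ry": 0,"rz": 0,"grip": 0.018}], force=60)

```text
time_s: 25.4
position: [0.4896, -0.213, 0.3266]
tcp_rot: [-0.003, 0.729, 0.684, -0.002]
ft_force: [0.3, 0.1, 1.1]
grip_width: 0.0176
```

```bash
python3 - <<'E'
from h import *
st()
E
```

```text
t 25.4 pos [ 0.4896 -0.213   0.3266] xang 86.32 zax [-0.0074  0.0015 -1.    ] f [0.27 0.14 1.11] grip 0.0176 q [ 0.61  0.31 -0.4   1.69  0.13  1.17  1.68]
```

>>> apply_moves(steps=[{"x": 0.003,"y": 0,"z": -0.01,"rx": -0.001,"ry": -0.005,"rz": 0.003,"grip": 0.018},{"x": 0,"y": 0,"z": -0.006,"rx": 0,"ry": 0.001,"rz": 0,"grip": 0.018},{"x": 0,"y": 0,"z": -0.005,"rx": 0,"ry": 0.001,"rz": 0,"grip": 0.018}], force=60)

```text
time_s: 25.78
position: [0.4928, -0.213, 0.3056]
tcp_rot: [-0.001, 0.728, 0.685, -0.001]
ft_force: [-10.2, 4.6, 14.8]
grip_width: 0.018
```

```bash
python3 - <<'E'
from h import *
st(); snap('wrist','wrist31',scale=1.5)
E
```

```text
t 25.77 pos [ 0.4928 -0.213   0.3056] xang 86.5 zax [-0.0031 -0.     -1.    ] f [-10.21   4.61  14.78] grip 0.018 q [ 0.61  0.33 -0.4   1.72  0.14  1.12  1.67]
```

View pics/wrist31.png

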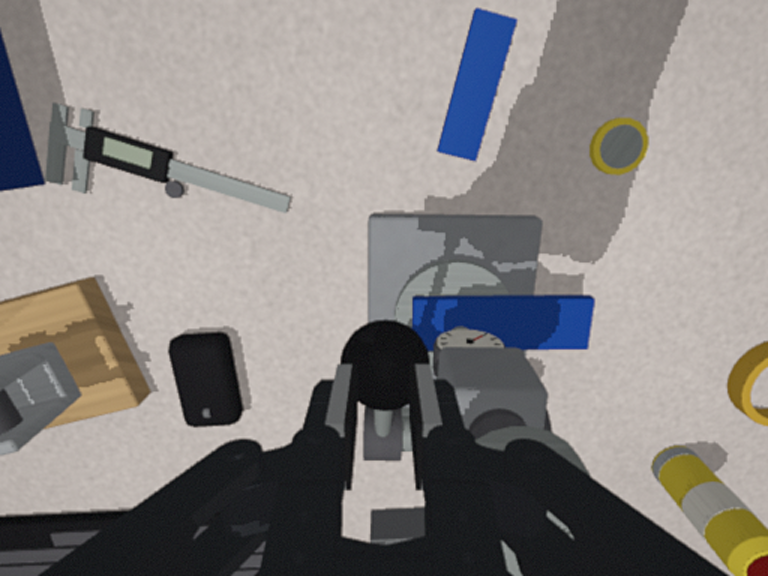

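The ball is seated between the tips at (384,365), with about 15 N on it. Following the arc.

>>> apply_moves(steps=[{"x": -0.008,"y": 0.0005,"z": -0.01,"rx": 0,"ry": 0,"rz": 0,"grip": 0.018},{"x": -0.008,"y": 0.0005,"z": -0.011,"rx": 0,"ry": 0,"rz": 0,"grip": 0.018},{"x": -0.007,"y": 0.0005,"z": -0.012,"rx": 0,"ry": 0,"rz": 0,"grip": 0.018}], force=60)

```text
time_s: 26.2
position: [0.4686, -0.2108, 0.2723]
tcp_rot: [-0.002, 0.728, 0.685, -0.002]
ft_force: [-2.3, 0.8, 6.0]
grip_width: 0.0176
```

```bash
cat >> h.py <<'E'
def fork(fn):
    s,r=st(); z=s['position'][2]-.0127; a=np.arcsin((z-.195)/.14); th=np.pi/4-a
    print('lever if seated',round(th,3),'tcp-knob x',round(s['position'][0]-S(.022-.14*np.cos(a),-.065,0)[0],4), 'y',round(s['position'][1]-S(.022-.14*np.cos(a),-.065,0)[1],4))
    snap('wrist',fn,scale=1.5)
E
python3 - <<'E'
from h import *
fork('wrist32')
E
```

```text
t 26.2 pos [ 0.4686 -0.2108  0.2723] xang 86.52 zax [-4.4e-03  1.0e-04 -1.0e+00] f [-2.26  0.75  6.04] grip 0.0176 q [ 0.62  0.32 -0.4   1.82  0.15  1.03  1.68]
lever if seated 0.306 tcp-knob x 0.0009 y 0.0005
```

View pics/wrist32.png

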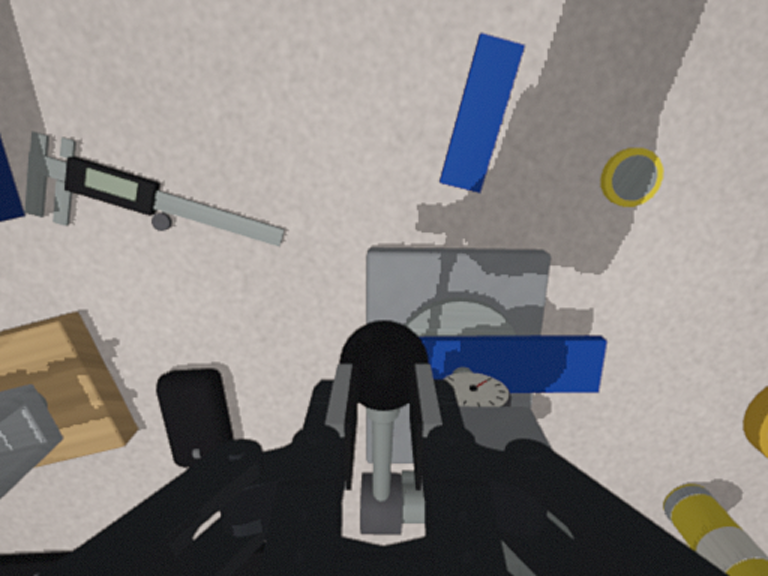

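The ball is seated the same as before and the tool is tracking (lever ≈ 0.31, x error about 1 mm). Continuing.

>>> apply_moves(steps=[{"x": -0.006,"y": 0.0004,"z": -0.0125,"rx": 0,"ry": -0.002,"rz": 0,"grip": 0.018},{"x": -0.0045,"y": 0,"z": -0.013,"rx": 0,"ry": 0,"rz": 0,"grip": 0.018},{"x": -0.003,"y": 0,"z": -0.013,"rx": 0,"ry": 0,"rz": 0,"grip": 0.018},{"x": -0.002,"y": 0,"z": -0.012,"rx": 0,"ry": 0,"rz": 0,"grip": 0.018}], force=60)

```text
time_s: 26.75
position: [0.452, -0.2098, 0.2206]
tcp_rot: [-0.001, 0.728, 0.685, -0.001]
ft_force: [-2.2, 1.9, 4.9]
grip_width: 0.0181
```

```bash
python3 - <<'E'
from h import *
fork('wrist33')
E
```

```text
t 26.75 pos [ 0.452  -0.2098  0.2206] xang 86.52 zax [-3.3e-03  5.0e-04 -1.0e+00] f [-2.24  1.88  4.89] grip 0.0181 q [ 0.62  0.36 -0.39  1.92  0.17  0.9   1.66]
lever if seated 0.693 tcp-knob x -0.0005 y 0.0006
```

View pics/wrist33.png

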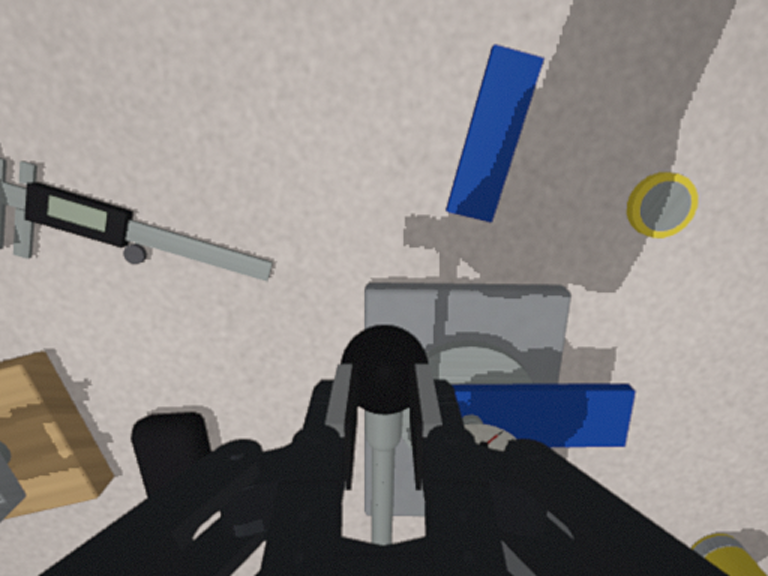

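>>> apply_moves(steps=[{"x": 0,"y": 0,"z": -0.005,"rx": 0,"ry": 0,"rz": 0,"grip": 0.018},{"x": 0,"y": 0,"z": -0.005,"rx": 0,"ry": 0,"rz": 0,"grip": 0.018},{"x": 0,"y": 0,"z": -0.005,"rx": 0,"ry": 0,"rz": 0,"grip": 0.018},{"x": 0,"y": 0,"z": -0.004,"rx": 0,"ry": 0,"rz": 0,"grip": 0.018},{"x": 0,"y": 0,"z": -0.004,"rx": 0,"ry": 0,"rz": 0,"grip": 0.018},{"x": 0,"y": 0,"z": -0.004,"rx": 0,"ry": 0,"rz": 0,"grip": 0.018},{"x": 0.0003,"y": 0,"z": -0.004,"rx": 0,"ry": 0,"rz": 0,"grip": 0.018},{"x": 0.0005,"y": 0,"z": -0.004,"rx": 0,"ry": 0,"rz": 0,"grip": 0.018}], force=60)

```text
time_s: 27.8
position: [0.453, -0.2098, 0.1838]
tcp_rot: [-0.002, 0.728, 0.685, -0.001]
ft_force: [-3.7, 1.4, 7.0]
grip_width: 0.018
```

```bash
python3 - <<'E'
from h import *
fork('wrist34')
E
```

```text
t 27.8 pos [ 0.453  -0.2098  0.1838] xang 86.52 zax [-3.9e-03  5.0e-04 -1.0e+00] f [-3.7   1.36  6.99] grip 0.018 q [ 0.61  0.41 -0.38  1.96  0.2   0.82  1.63]
lever if seated 0.957 tcp-knob x -0.001 y 0.0007
```

The foot should be down now (lever ≈ 0.96). On slowly to the stop.

>>> apply_moves(steps=[{"x": 0.0005,"y": 0,"z": -0.004,"rx": 0,"ry": -0.001,"rz": 0,"grip": 0.018},{"x": 0.001,"y": 0,"z": -0.004,"rx": 0,"ry": -0.001,"rz": 0,"grip": 0.018},{"x": 0.001,"y": 0,"z": -0.004,"rx": 0,"ry": 0,"rz": 0,"grip": 0.018},{"x": 0.001,"y": 0,"z": -0.004,"rx": 0,"ry": 0,"rz": 0,"grip": 0.018},{"x": 0.0015,"y": 0,"z": -0.004,"rx": 0,"ry": 0,"rz": 0,"grip": 0.018},{"x": 0.0015,"y": 0,"z": -0.004,"rx": 0,"ry": 0,"rz": 0,"grip": 0.018}], force=60)

```text
time_s: 28.6
position: [0.4596, -0.2102, 0.1584]
tcp_rot: [-0.001, 0.728, 0.685, -0.001]
ft_force: [-4.0, -0.3, 7.1]
grip_width: 0.0179
```

```bash
python3 - <<'E'
from h import *
fork('wrist35')
E
```

```text
t 28.6 pos [ 0.4596 -0.2102  0.1584] xang 86.49 zax [-1.9e-03 -1.0e-04 -1.0e+00] f [-4.03 -0.31  7.05] grip 0.0179 q [ 0.59  0.45 -0.37  1.97  0.23  0.76  1.6 ]
lever if seated 1.145 tcp-knob x -0.0013 y 0.0007
```

View pics/wrist35.png

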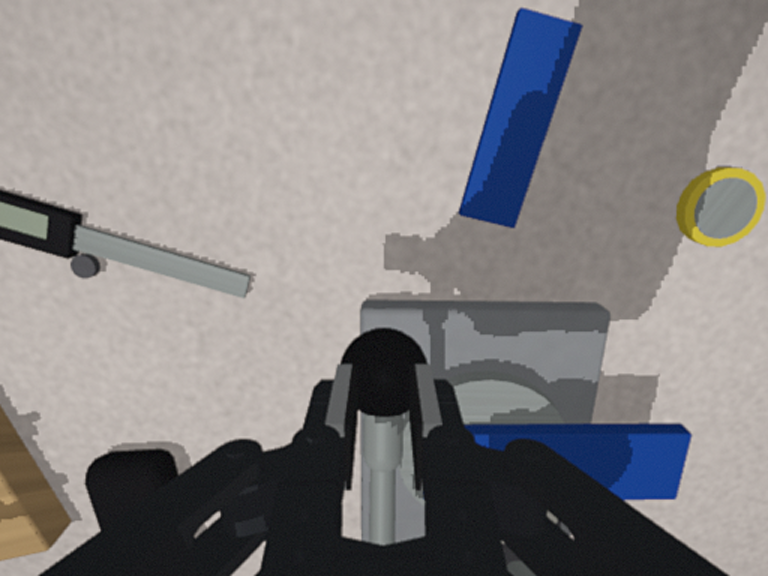

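Still well seated, at lever ≈ 1.145. The last few millimetres to the stop:

>>> apply_moves(steps=[{"x": 0.0015,"y": 0,"z": -0.003,"rx": 0,"ry": 0,"rz": 0,"grip": 0.018},{"x": 0.0015,"y": 0,"z": -0.003,"rx": 0,"ry": 0,"rz": 0,"grip": 0.018},{"x": 0.001,"y": 0,"z": -0.003,"rx": 0,"ry": 0,"rz": 0,"grip": 0.018}], force=60)

```text
time_s: 29.02
position: [0.4634, -0.2107, 0.1494]
tcp_rot: [-0.001, 0.729, 0.685, -0.001]
ft_force: [-18.0, 5.0, 49.6]
grip_width: 0.0179
```

```bash
python3 - <<'E'
from h import *
fork('wrist36')
E
```

```text
t 29.02 pos [ 0.4634 -0.2107  0.1494] xang 86.46 zax [-0.0028 -0.0011 -1.    ] f [-18.01   4.99  49.61] grip 0.0179 q [ 0.58  0.47 -0.36  1.96  0.24  0.75  1.59]
lever if seated 1.215 tcp-knob x -0.0013 y 0.0004
```

That's the stop: fz jumped to about 50 N at lever ≈ 1.2. I'll ease the push to a moderate hold.

>>> apply_moves(steps=[{"x": 0,"y": 0,"z": 0.0005,"rx": 0,"ry": 0,"rz": 0,"grip": 0.018},{"x": 0,"y": 0,"z": 0,"rx": 0,"ry": 0,"rz": 0,"grip": 0.018}], force=60)

```text
time_s: 29.32
position: [0.4628, -0.2107, 0.1513]
tcp_rot: [-0.001, 0.729, 0.685, -0.002]
ft_force: [-7.7, 3.3, 17.0]
grip_width: 0.0177
```

```bash
python3 - <<'E'
from h import *
st()
for i in range(4): capture('top')
fork('wrist37')
E
```

```text
t 29.32 pos [ 0.4628 -0.2107  0.1513] xang 86.45 zax [-0.0038 -0.0021 -1.    ] f [-7.72  3.27 17.02] grip 0.0177 q [ 0.58  0.47 -0.36  1.96  0.24  0.75  1.59]
t 29.52 pos [ 0.4628 -0.2107  0.1512] xang 86.45 zax [-0.0039 -0.002  -1.    ] f [-8.7   3.23 19.65] grip 0.0183 q [ 0.58  0.47 -0.36  1.96  0.24  0.75  1.59]
lever if seated 1.201 tcp-knob x -0.0011 y 0.0004
```

```bash
python3 - <<'E'
from h import *
for i in range(14): capture('top')
fork('wrist38')
a=load('top0')
c=snap('top','top38',scale=1.5); snap('scene','scene38',crop=(150,130,310,280),scale=4)
st()
im=cv2.cvtColor(c['image'],cv2.COLOR_RGB2BGR)
for x in(-.025,.025):
    for y in (-.039,.121):
        u,v=proj(c,S(x,y,.067)); print(np.round((u*1.5,v*1.5),0),end=' ')
E
```

```text
t 30.27 pos [ 0.4628 -0.2107  0.1512] xang 86.46 zax [-0.0039 -0.002  -1.    ] f [-8.56  3.52 19.  ] grip 0.0182 q [ 0.58  0.47 -0.36  1.96  0.24  0.75  1.59]
lever if seated 1.201 tcp-knob x -0.0011 y 0.0004
t 30.43 pos [ 0.4628 -0.2107  0.1511] xang 86.46 zax [-0.0039 -0.002  -1.    ] f [-8.93  3.63 20.3 ] grip 0.0179 q [ 0.58  0.47 -0.36  1.96  0.24  0.75  1.59]
[475. 283.] [392. 279.] [476. 258.] [393. 253.]
```

View pics/wrist38.png

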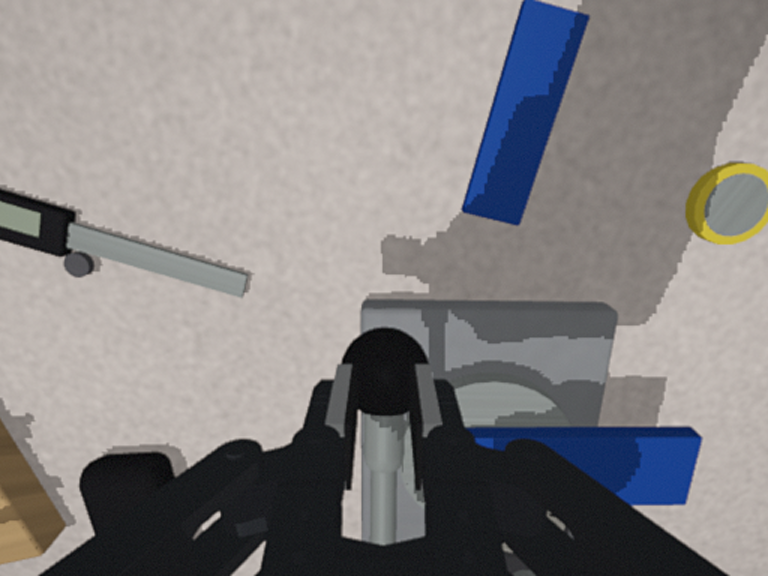

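View pics/scene38.png

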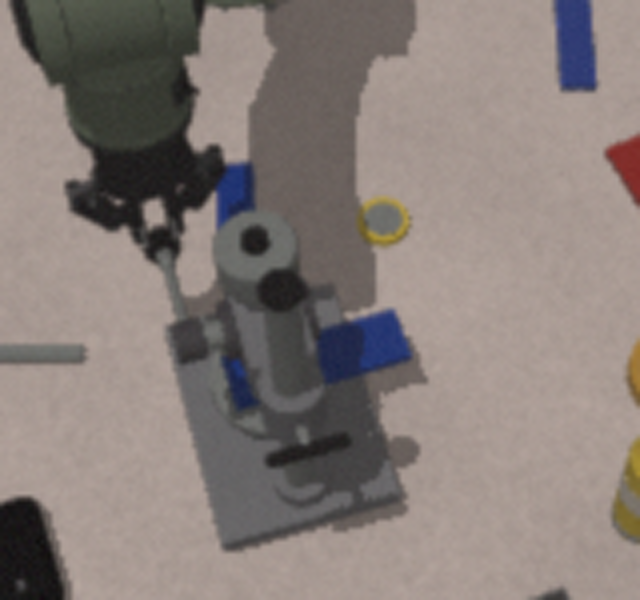

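View pics/top38.png

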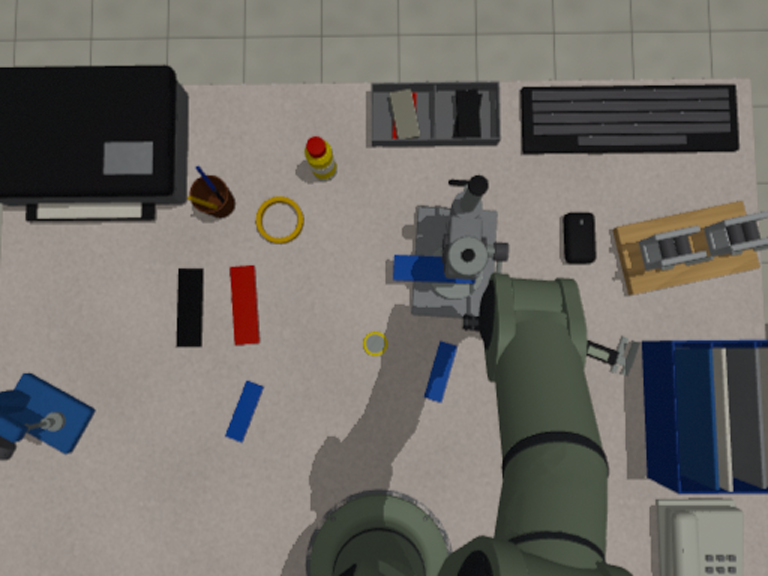

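The hold is steady: over 0.9 s the TCP moved less than 0.2 mm, with about 19 N on the knob, which stayed seated at (385,370). The bar is at its predicted corners within about 2 mm, all other things are where they were, and the gripper is clear of the durometer. Handing in.

```bash
python3 - <<'E'
from h import *
print(hand_in()); st()
E
```

```text
the job is handed in; nothing more can be done
None
the job is handed in; nothing more can be done
```

I laid the 160 x 50 mm blue bar flat across the anvil under the foot and let go of it. I then brought the lever to its stop and handed in at about 30.4 s with the gripper still holding it there. No verdict was reported.

**How the lever is held:** it is not a pinch grip. I tried pinching the ball knob twice, and both times the pads slid off it. The first time the lever was at about 1.2 rad, so the foot had already come down on the bar. Each time I opened the gripper, the lever returned to rest and the bar did not move. On the third try I set the fingertips 18 mm apart, so the ball sits between them and is pressed down from above.

**Last checks:**
- **Lever:** about 1.20 rad, worked out from the tool height. Pressing onto the stop raised the force to about 50 N for a moment, above the 40 N limit set for the arm and gripper body. The pictures show only the fingertips on the knob. I eased it to about 19 N, which held steady for about 0.9 s with less than 0.2 mm of movement.
- **Bar:** its corners are within about 2 mm of where I meant to put them. By that the foot's middle is about 41 mm along from the bar's centre and within about 2 mm of its centre line, inside the 12 mm edge margin.
- **Other items:** every other bar and bench item visible in the last pictures is where it started, and the gripper is clear of the durometer.

**Not checked:** I had no direct reading of the force of the foot on the bar. Its landing force is inferred from moving slowly through the landing each time, at about 35 mm/s at the knob.

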